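Assemble the demountable transformer

TASK

Put the demountable transformer together: slip the large square coil over the limb of the iron core that is nearer the switch, and over the limb nearer the lamp first the medium square coil and then the round coil on top of it, each pushed down all the way. When all three coils are on, close the core by laying the loose iron yoke squarely and centrally along the tops of both limbs. Leave the screwdriver and the glass dish where they lie.

Things in the scene. Friction and masses are not known exactly. Their poses are not given: they have to be found in the camera images.
- core: Upright U-shaped iron core, fixed in a wooden base block 84 (x) x 156 (y) x 32 mm high, its bottom bar let in flush. Origin: centre of the block's underside, on the bench; z up. Two like square iron limbs, 20 x 20 mm, centred at y = +42 and -42 mm, x = 0, rise 72 mm from the block's top, on which coils come home; their flat tops are 104 mm above the origin. Over both limbs it is 104 mm long.
- large_coil: Large square coil, loose, hole upright: grey square flanges 64 x 64 mm, 58 mm high, brown wire between them. Square through-hole 30 x 30 mm in the middle, parallel to the flanges (rim 17 mm). Origin: centre of the underside; x and y parallel to the flange sides; z up along the hole. About 0.42 kg.
- medium_coil: Medium square coil, loose, hole upright: grey square flanges 52 x 52 mm, 40 mm high, brown wire between them. Square through-hole 30 x 30 mm in the middle, parallel to the flanges (rim 11 mm). Origin: centre of the underside; x and y parallel to the flange sides; z up along the hole. About 0.22 kg.
- round_coil: Flat round coil, loose, hole upright: round grey flanges 60 mm in diameter, 22 mm high, four turns of thick copper between them. Round through-hole 38 mm in diameter. Origin: centre of the underside; z up along the hole. About 0.16 kg. Home, it lies on the medium coil, its underside 72 mm above the core's origin.
- yoke: Loose laminated iron bar that closes the core, lying flat: 20 (x) x 104 (y) x 20 mm (z). Origin: centre of the underside; long axis y; z up. About 0.32 kg. In place it lies along the core's y on both limb tops, its underside 104 mm above the core's origin.
- switch_module: Fixed grey plastic circuit module 75 (x) x 50 (y) x 18 mm high with a small steel toggle lever in its middle (up to 52 mm high) and two sockets. It stands at one end of the core, beyond the +y or the -y limb, 130 to 155 mm from the core's middle. Origin: centre of the underside. Not to be operated.
- lamp_module: Fixed grey plastic circuit module 75 (x) x 50 (y) x 18 mm high with a small round glass bulb in a holder in its middle (56 mm high) and two sockets. It stands at the other end of the core, opposite the switch module. Origin: centre of the underside.
- screwdriver: Screwdriver with a red handle, 160 mm long, lying on the bench among the parts. Bystander: leave it. Origin: under the middle of the tool, long axis x.
- dish: Shallow round glass dish, 60 mm across, 14 mm high, on the bench among the parts. Bystander: leave it. Origin: centre of the underside.

How it is judged:
By the outcome, as a careful person would: the job done as asked, in the order asked, and still so for the second after the job is handed in, with the robot touching nothing.
It also fails if it takes over 109 s, if anything falls off the work surface, if the arm or the gripper's body presses on something with over 40 N, if the wrist force passes 120 N, or if a joint passes its speed limit or range.

ROBOT

A 7-joint arm with a two-finger parallel gripper is mounted at the origin on the work surface. World frame = base frame: x ahead of the robot, y to its left, z up, the work surface at z = 0. Lengths are in m, angles in rad, forces in N, time in s.
With the tool pointing down it reaches from about 0.425 to 0.925 m from the base axis. Payload 6.8 kg.
Tool frame: the origin (TCP) lies on the mounting face of the last link; the fingertips stand 173 mm ahead of it and the grasp point (between the pads) lies 155 mm ahead of it; z points along the fingers, y is the line along which they close (so a half turn about z gives the same grasp; the last joint's range is limited). The gripper opens to 85 mm and grips with 20 to 120 N. Pads are 22 mm wide; open, the fingers measure 114 mm over their backs; the gripper's body (76 mm by 85 mm) begins 54 mm behind the grasp point. The pads swing forward as they close: fully open they stand 13 mm farther back than shut.
Start: joints at [-1.216, 0.477, 0.022, 1.555, -0.011, 1.109, -0.083], TCP at [0.301, 0.604, 0.405] pointing down, gripper open.
Joint ranges: [-2.96, 2.96], [-0.34, 2.1], [-1.41, 1.46], [0.24, 2.44], [-1.37, 4.51], [0.17, 1.92], [-2.96, 2.96]. Speed limits (rad/s): [2.39, 2.39, 3.14, 3.14, 3.14, 3.14, 3.14].

INTERFACE

Orientations are given as a rotation vector (axis times angle).
In Python, from bench import r gives the robot as it stands.
- The arm moves only by the tool arm_command, never from a script. Its argument "plan" is a list of rows, each an object of numbers: "claw": the closure, from 0 (fully open) to 1 (shut); "tx", "ty", "tz": the shift along the tool's x, y, z in m; "ax", "ay", "az": the turn, a rotation vector about the tool's x, y, z in degrees. A call has exactly 10 rows; each row shifts and turns the commanded pose from where the row before left it, along the tool's axes as they then stand; what a row does not reach is not made up. A row lasts 1/12 s, in which the tool goes at most 41.7 mm and 7.16 degrees, less where a joint would pass 70% of its speed; a pose out of reach is approached as far as the arm can. A call is refused whole if a number of a shift passes 0.0417 or a number of a turn 7.16, either way. A call with a gripper value outside its range is refused whole. The fingers move at their own pace and stop on an object; "squeeze" is the grip in N (left out, the last holds). Time passes only in rows, so rows that do not move let the fingers close, or fill a call up. It gives the time, the measured TCP pose, the force, the opening and the grip force at its end, in the units of the state.
- r.get_obs(): the state, without advancing time (a new reading comes with each control period).
- r.grab_frame(name): name is "side" or "top"; returns the picture (384x512x3 uint8, red, green, blue); there is no depth.
- r.camera_model(name): a dict with "fx", "fy", "cx", "cy" (pixels), "position" and "orientation" of the camera in the world. Camera axes: x right, y up, looking along -z (the intrinsics and any distortion apply to the point x, -y, -z); pixel columns grow to the right and rows downward; lengths in m; the calibration is good to about 2 mm. A picture is of the moment at which its call begins. camera_model takes no time and is no camera call.
- r.hand_in(): hands the job in; it is judged then, once.
Trained networks look in the newest picture that a camera, given by its name, has taken for a name from the list of things; names that differ only in an ending like _2 or _b are one class to them, and where a whole thing is asked for, a point or a joint stands for the part that bears it (a point fixed in the world has none). Each returns a list of dicts, best first, with "confidence" (0 to 1); they miss things now and then, are a little off and sometimes report something else, mostly with a low value. They report only what shows in the picture. A call takes as long as a camera call.
- r.boxes_of(target, camera): "location" ([x, y, z] in m, in the coordinates of the camera as it stood for that picture, good to about 4 mm: the middle of the surface that is visible of it).
- r.tip_of(target, camera): "location" ([x, y, z] in m, in the coordinates of the camera as it stood for that picture, good to about 4 mm: a listed point, or the origin of a listed thing).
The state is a dict: "clock": time; "joints": joint angles; "qvel": joint speeds; "tau": joint torques, N m; "tcp_pos": TCP position; "orientation": TCP orientation; "contact_force": force on the tool from outside, world axes, zero at the start; "moment": the same for the moment, N m; "grip_width": finger opening in m; "gripper_force": force on a finger pad.
Only numpy, scipy, OpenCV 4.12 (cv2) and the standard library are available. Lean on these libraries where they do the work, as an engineer would, in place of code of your own. Each camera call takes 0.05 s, during which the arm holds its last target. There are 200 camera calls.

## Working session

There is one attempt and no reset: what is moved stays moved. The work goes in short steps, Python scripts to look and compute and a tool call to move; the robot and the scene stay as the last step left them, time stands still between calls to the robot, and variables do not carry over. Pictures are saved under pics/ and viewed, at most 14 in all, crops included, and the job is handed in when it is done.

Besides the shell and the picture viewer there is one more tool, called after "Request:" by a JSON object that holds its "method" and its "body", one argument or row to a line. arm_command: Moves the arm, as the interface text tells. Its arguments: {"type":"object","properties":{"plan":{"type":"array","items":{"type":"object","properties":{"claw":{"type":"number"},"tx":{"type":"number"},"ty":{"type":"number"},"tz":{"type":"number"},"ax":{"type":"number"},"ay":{"type":"number"},"az":{"type":"number"}}}},"squeeze":{"type":"number"}},"required":["plan"]}

```bash
ls; mkdir -p pics; python3 - <<'E'
from bench import r
import cv2,numpy as np
o=r.get_obs();print({k:np.round(v,3) for k,v in o.items()})
for n in("top","side"):
    im=r.grab_frame(n);cv2.imwrite(f"pics/{n}0.png",im[:,:,::-1]);m=r.camera_model(n);print(n,m)
    R=cv2.Rodrigues(np.array(m["orientation"],float))[0] if np.size(m["orientation"])==3 else None
    for t in "core large_coil medium_coil round_coil yoke switch_module lamp_module screwdriver dish".split():
        for f in (r.boxes_of,r.tip_of):
            for d in f(t,n)[:2]:
                p=np.array(d["location"]);print(t,f.__name__,round(d["confidence"],2),np.round(R@p+m["position"],3) if R is not None else p)
E
```

```text
pics
{'clock': np.float64(0.0), 'joints': array([-1.216,  0.478,  0.022,  1.556, -0.012,  1.109, -0.083]), 'qvel': array([ 0.   ,  0.001,  0.   ,  0.001,  0.001, -0.   ,  0.001]), 'tau': array([-0.0000e+00, -5.9645e+01,  1.6080e+00, -2.8118e+01,  1.2000e-02,
        9.0000e-03, -0.0000e+00]), 'tcp_pos': array([0.301, 0.604, 0.404]), 'orientation': array([-7.200e-01, -3.058e+00,  3.000e-03]), 'contact_force': array([-1.131, -0.439, -0.629]), 'moment': array([0.002, 0.027, 0.013]), 'gripper_force': np.float64(0.0), 'grip_width': np.float64(0.085)}
top {'fx': 426.1471113215592, 'fy': 426.1471113215592, 'cx': 253.7728170255265, 'cy': 192.1029803072083, 'position': array([0.40108363, 0.00521171, 0.99069667]), 'orientation': array([ 0.11346462, -0.09061146, -1.58961775])}
core call 0.9 [ 0.633 -0.021  0.03 ]
core call 0.59 [ 0.641 -0.019 -0.002]
large_coil call 0.88 [0.449 0.123 0.053]
large_coil call 0.65 [ 0.45   0.124 -0.   ]
medium_coil call 0.97 [ 0.465 -0.314  0.038]
medium_coil call 0.55 [ 0.465 -0.316  0.003]
round_coil call 0.88 [ 0.457 -0.099  0.021]
round_coil call 0.54 [ 0.458 
[... 1083 characters left out ...]
l call 0.6 [ 0.464 -0.327  0.032]
medium_coil call 0.72 [ 0.466 -0.318 -0.001]
round_coil call 0.83 [ 0.455 -0.11   0.017]
round_coil call 0.76 [ 0.459 -0.106 -0.002]
round_coil call 0.5 [0.624 0.11  0.002]
yoke call 0.63 [0.463 0.336 0.016]
yoke call 0.53 [ 0.468  0.354 -0.006]
switch_module call 0.91 [ 0.636 -0.175  0.013]
switch_module call 0.98 [ 0.649 -0.165 -0.005]
lamp_module call 0.72 [ 0.413 -0.244  0.015]
lamp_module call 0.61 [0.612 0.099 0.018]
lamp_module call 0.57 [ 0.623  0.11  -0.001]
screwdriver call 0.64 [ 0.409 -0.243  0.016]
screwdriver call 0.69 [ 0.452 -0.235 -0.001]
dish call 0.81 [0.4   0.222 0.005]
dish call 0.58 [0.447 0.124 0.002]
dish call 0.54 [0.398 0.225 0.   ]
```

```bash
python3 - <<'E'
import cv2
a=cv2.imread("pics/top0.png");b=cv2.imread("pics/side0.png")
cv2.imwrite("pics/top0b.png",cv2.resize(a,(800,600),interpolation=cv2.INTER_CUBIC))
cv2.imwrite("pics/side0b.png",cv2.resize(b,(800,600),interpolation=cv2.INTER_CUBIC))
E
```

```text
(no output)
```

View pics/top0b.png

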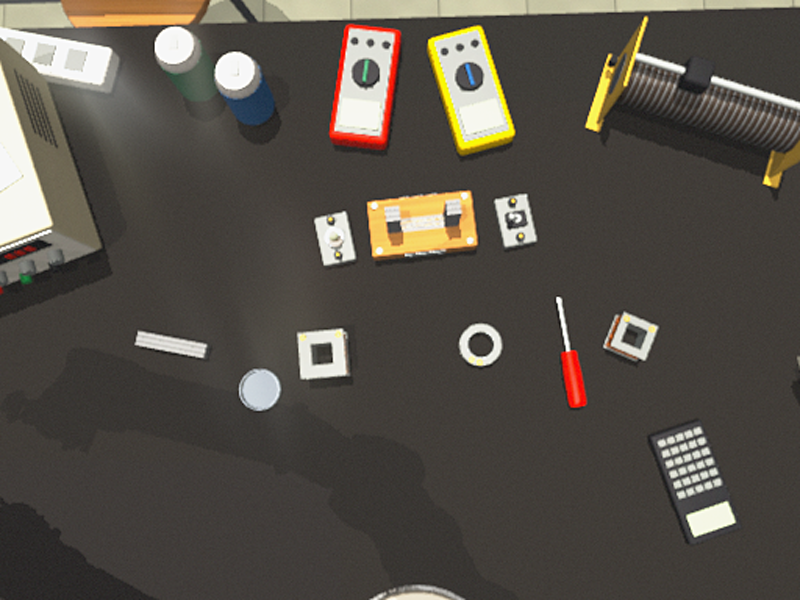

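View pics/side0b.png

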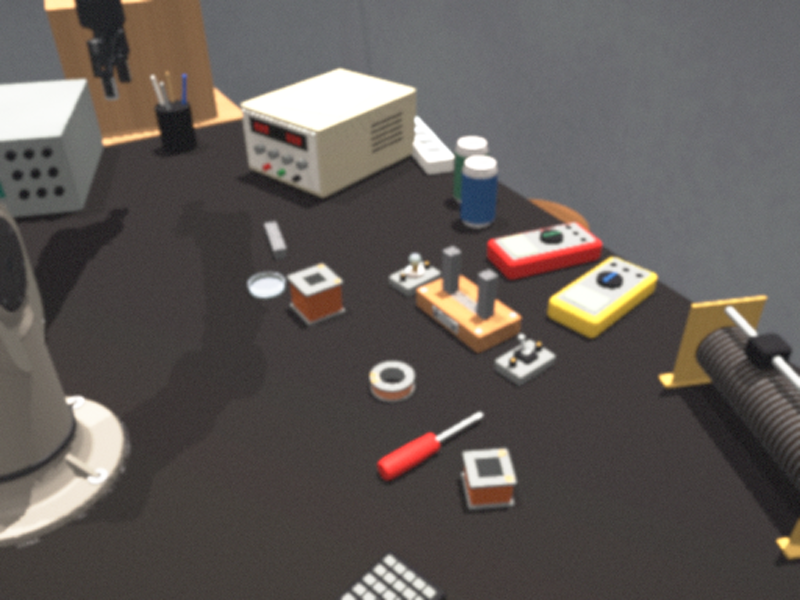

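Top view: the lamp is at upscaled px (335,238), on the +y side, and the switch at (515,218), on the −y side. The core is at (423,225), the large coil (324,354), the round coil (480,345), the medium coil (632,337) and the yoke (171,344). The side view agrees. Next I'll fit precise poses from contours and triangulate.

```bash
cat > h.py <<'E'
import numpy as np,cv2
from bench import r
def cam(n):
    m=r.camera_model(n);return np.array([[m["fx"],0,m["cx"]],[0,m["fy"],m["cy"]],[0,0,1]]),cv2.Rodrigues(np.array(m["orientation"]))[0],np.array(m["position"])
def rays(n,uv):
    K,R,p=cam(n);uv=np.reshape(uv,(-1,2));d=np.c_[(uv[:,0]-K[0,2])/K[0,0],-(uv[:,1]-K[1,2])/K[1,1],-np.ones(len(uv))]@R.T
    return p,d
def plane(n,uv,z):
    p,d=rays(n,uv);return (p+d*((z-p[2])/d[:,2])[:,None])[:,:2]
def proj(n,P):
    K,R,p=cam(n);c=(np.reshape(P,(-1,3))-p)@R
    return np.c_[K[0,2]+K[0,0]*c[:,0]/-c[:,2],K[1,2]-K[1,1]*c[:,1]/-c[:,2]]
def blob(n,im,near,z,lo,hi,R=40,S=8):
    """blob in HSV range near world point; returns world points(mm) of the outer contour on plane z, + rect"""
    u,v=proj(n,[*near])[0];x0,y0=int(u)-R,int(v)-R;x0=max(x0,0);y0=max(y0,0)
    c=cv2.resize(im[y0:y0+2*R,x0:x0+2*R],None,fx=S,fy=S,interpolation=cv2.INTER_CUBIC)
    m=cv2.inRange(cv2.cvtColor(c,cv2.COLOR_RGB2HSV),lo,hi)
    cs,_=cv2.findContours(m,cv2.RETR_EXTERNAL,cv2.CHAIN_APPROX_NONE)
    k=max(cs,key=cv2.contourArea)[:,0,:]
    uv=(k+.5)/S-.5+[x0,y0]
    P=plane(n,uv,z)*1000
    (cx,cy),(w,h),a=cv2.minAreaRect(P.astype(np.float32))
    return P,(round(cx,1),round(cy,1),round(w,1),round(h,1),round(a,1)),uv
def state():
    o=r.get_obs();R=cv2.Rodrigues(np.array(o["orientation"]))[0]
    return o,o["tcp_pos"]*1000,np.degrees(np.arctan2(R[1,0],R[0,0])),R
def to(x,y,z,psi=None):
    "print the remaining shift (mm, tool axes) and az; tool x at angle psi"
    o,p,y0,R=state();d=R.T@(np.array([x,y,z])-p)
    dp=0 if psi is None else -((psi-y0+90)%180-90)
    print("tcp",p.round(1),"psi",round(y0,1),"tilt",R[:,2].round(4),"-> t(mm)",d.round(1),"az",round(dp,1),"w",round(o["grip_width"]*1000,1),"F",np.round(o["contact_force"],1),"t",round(float(o["clock"]),2))
E
python3 - <<'E'
from h import *
im={n:cv2.imread(f"pics/{n}0.png")[:,:,::-1].copy() for n in("top","side")}
W=((0,0,150),(180,70,255))
for n in im:
  for t,c,z in(("large",(.449,.123,.058),.058),("medium",(.465,-.315,.04),.04),("round",(.458,-.1,.022),.022),("yoke",(.468,.348,.02),.02)):
    for V in (120,150,180):
        print(n,t,V,blob(n,im[n],c,z,(0,0,V),(180,75,255))[1])
  print(n,"core",blob(n,im[n],(.635,-.02,.032),.032,(5,90,90),(25,255,255),R=50)[1])
  for s in(1,-1):
    c=(.635+.009*s*-1,-.02+.042*s,.104);u,v=proj(n,c)[0];print(s,u,v)
o=[cv2.resize(im[n][int(v)-50:int(v)+50,int(u)-65:int(u)+65,::-1],None,fx=6,fy=3*1 if 0 else 6,interpolation=cv2.INTER_CUBIC) for n in im for u,v in proj(n,(.637,-.02,.07))]
for i,n in enumerate(im):cv2.imwrite(f"pics/core_{n}.png",o[i]);u,v=proj(n,(.637,-.02,.07))[0];print(n,int(u)-65,int(v)-50)
E
```

```text
top large 120 (450.2, 122.4, 67.7, 70.7, 4.0)
top large 150 (450.2, 122.8, 66.6, 68.9, 4.2)
top large 180 (450.1, 123.2, 65.6, 67.4, 4.5)
top medium 120 (467.1, -318.5, 54.7, 54.8, 65.0)
top medium 150 (466.9, -318.4, 53.6, 54.0, 65.2)
top medium 180 (467.0, -318.4, 52.3, 52.6, 65.1)
top round 120 (460.6, -101.8, 61.6, 62.4, 43.5)
top round 150 (460.5, -101.8, 60.4, 61.2, 43.3)
top round 180 (460.5, -101.8, 59.6, 60.3, 43.5)
top yoke 120 (470.7, 351.0, 106.1, 22.6, 78.1)
top yoke 150 (470.7, 351.1, 104.9, 21.5, 78.1)
top yoke 180 (470.6, 351.2, 103.8, 20.4, 78.0)
top core (638.6, -21.2, 91.3, 159.1, 5.1)
1 250.3522031466253 141.3487053447504
-1 289.52219256273645 132.1869391933928
side large 120 (448.1, 122.0, 71.2, 75.9, 4.2)
side large 150 (448.3, 122.6, 68.0, 71.2, 4.0)
side large 180 (448.4, 122.6, 65.5, 67.4, 4.2)
side medium 120 (457.4, -329.3, 82.0, 61.6, 65.3)
side medium 150 (462.6, -318.3, 55.3, 59.3, 65.2)
side medium 180 (464.6, -319.1, 53.3, 53.5, 65.1)
side round 120 (456.1, -109.1, 79.0, 64.0, 67.3)
side round 150 (457.9, -104.0, 63.8, 62.3, 59.0)
side round 180 (458.0, -103.6, 60.6, 60.4, 59.1)
side yoke 120 (469.9, 177.0, 75.9, 80.5, 4.7)
side yoke 150 (470.0, 177.9, 72.1, 75.7, 3.7)
side yoke 180 (470.1, 178.1, 69.3, 71.5, 3.9)
side core (628.2, -36.1, 113.4, 185.9, 5.2)
1 285.1155223205676 160.53999332643085
-1 311.948605030149 174.70249561453895
top 204 89
side 233 129
```

View pics/core_top.png

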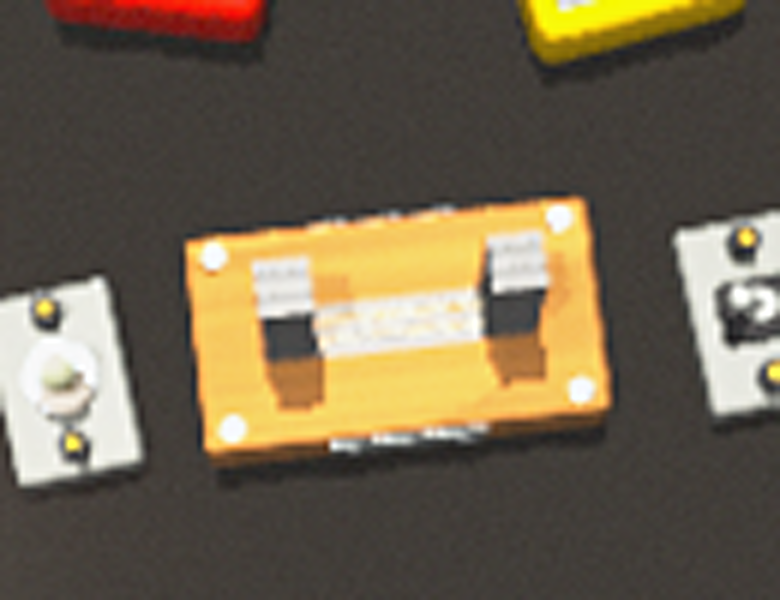

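View pics/core_side.png

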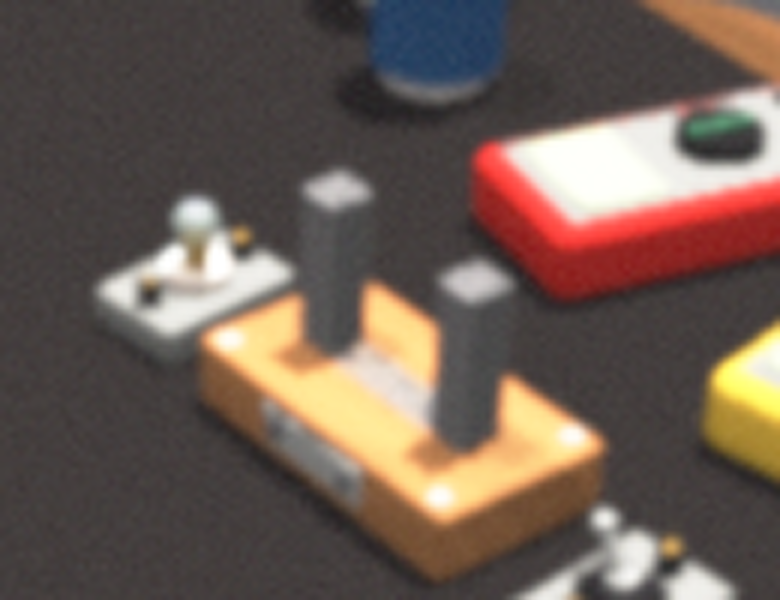

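The crops show the limb tops at (283,288) and (517,263) in the top crop, and (337,190) and (477,283) in the side crop. I'll triangulate these and the part tops from both views.

```bash
python3 - <<'E'
from h import *
def tri(a,b):
    (p,d),(q,e)=rays("top",a),rays("side",b);d=d[0];e=e[0]
    s=np.linalg.lstsq(np.c_[d,-e],q-p,rcond=None)[0];A=p+s[0]*d;B=q+s[1]*e
    return ((A+B)/2*1000).round(1),round(np.linalg.norm(A-B)*1000,1)
for a,b in(((283,288),(337,190)),((517,263),(477,283))):
    ua=np.array(a)/6-.4+[204,89];ub=np.array(b)/6-.4+[233,129]
    print("limb",tri(ua,ub),(plane("top",ua,.104)*1e3).round(1),(plane("side",ub,.104)*1e3).round(1))
im={n:cv2.imread(f"pics/{n}0.png")[:,:,::-1].copy() for n in("top","side")}
for t,c,z in(("large",(.449,.123,.058),.058),("medium",(.465,-.315,.04),.04),("round",(.458,-.1,.022),.022),("yoke",(.468,.348,.02),.02)):
    P=[]
    for n in im:
        _,q,uv=blob(n,im[n],c,z,(0,0,180),(180,75,255),R=25 if t=="yoke" else 28)
        P.append(proj(n,[q[0]/1e3,q[1]/1e3,z])[0]);print(n,q)
    print(t,tri(*P))
# core block: fit top outline; wooden top corners in the top crop
cor=np.array([[186,240],[585,197],[609,408],[208,452]])/6-.4+[204,89]
Q=plane("top",cor,.032)*1e3;print(Q.round(1),Q.mean(0).round(1))
cor=np.array([[200,340],[440,520],[605,440]])/6-.4+[233,129]
Q=plane("side",cor,.032)*1e3;print(Q.round(1),((Q[0]+Q[2])/2).round(1))
E
```

```text
limb (array([636.4,  21.1, 102.1]), np.float64(0.9)) [[636.4  20.9]] [[634.1  18.6]]
limb (array([644.1, -62.7, 101.5]), np.float64(0.0)) [[643.4 -62.5]] [[641.7 -65.8]]
top (450.1, 123.2, 65.6, 67.4, 4.5)
side (448.4, 122.6, 65.5, 67.4, 4.2)
large (array([449.5, 123.6,  57.2]), np.float64(1.4))
top (467.0, -318.4, 52.3, 52.6, 65.1)
side (464.6, -319.1, 53.3, 53.5, 65.1)
medium (array([ 466.3, -318.4,   38.7]), np.float64(1.8))
top (460.5, -101.8, 59.6, 60.3, 43.5)
side (458.0, -103.6, 60.6, 60.4, 59.1)
round (array([ 459.9, -101.7,   19.9]), np.float64(1.6))
top (470.6, 351.2, 103.8, 20.4, 78.0)
side (468.3, 348.0, 97.6, 19.2, 78.0)
yoke (array([470.3, 352.3,  17.3]), np.float64(1.1))
[[ 675.4   59.3]
 [ 688.6  -95. ]
 [ 605.5 -101.3]
 [ 592.    52.1]] [640.4 -21.2]
[[ 587.6   46.9]
 [ 602.3 -103.9]
 [ 687.2  -95.1]] [637.4 -24.1]
```

Request:
{"method": "arm_command", "body": {
  "plan": [
    {"tx": -0.0248, "ty": -0.026, "claw": 0},
    {"tx": -0.0248, "ty": -0.026},
    {"tx": -0.0248, "ty": -0.026},
    {"tx": -0.0248, "ty": -0.026},
    {"tx": -0.0248, "ty": -0.026},
    {"tx": -0.0248, "ty": -0.026},
    {"tx": -0.0248, "ty": -0.026},
    {"tx": -0.0248, "ty": -0.026},
    {"tx": -0.0248, "ty": -0.026},
    {"tx": -0.0248, "ty": -0.026}
  ]
}}

```text
invalid input at $.plan[0]: expected keys claw, tx, ty, tz, ax, ay, az
```

Request:
{"method": "arm_command", "body": {
  "plan": [
    {"tx": -0.0248, "ty": -0.026},
    {"tx": -0.0248, "ty": -0.026},
    {"tx": -0.0248, "ty": -0.026},
    {"tx": -0.0248, "ty": -0.026},
    {"tz": 0.022, "az": 7},
    {"tz": 0.022, "az": 7},
    {"tz": 0.022, "az": 7},
    {"tz": 0.022, "az": 7},
    {"tz": 0.022, "az": 7},
    {"tz": 0.022, "az": 7}
  ]
}}

```text
invalid input at $.plan[0]: expected keys claw, tx, ty, tz, ax, ay, az
```

```bash
python3 -c "
from h import *
to(449.3,122.9,185,94.3)"
```

```text
tcp [301.4 604.  404.7] psi 153.5 tilt [-0.e+00  1.e-04 -1.e+00] -> t(mm) [-347.2 -364.5  219.7] az 59.2 w 85.3 F [-0.3  0.1 -0.2] t 1.9
```

Request:
{"method": "arm_command", "body": {
  "plan": [
    {"tx": -0.0248, "ty": -0.026, "tz": 0, "ax": 0, "ay": 0, "az": 0, "claw": 0},
    {"tx": -0.0248, "ty": -0.026, "tz": 0, "ax": 0, "ay": 0, "az": 0, "claw": 0},
    {"tx": -0.0248, "ty": -0.026, "tz": 0, "ax": 0, "ay": 0, "az": 0, "claw": 0},
    {"tx": -0.0248, "ty": -0.026, "tz": 0, "ax": 0, "ay": 0, "az": 0, "claw": 0},
    {"tx": -0.0248, "ty": -0.026, "tz": 0, "ax": 0, "ay": 0, "az": 0, "claw": 0},
    {"tx": -0.0248, "ty": -0.026, "tz": 0, "ax": 0, "ay": 0, "az": 0, "claw": 0},
    {"tx": -0.0248, "ty": -0.026, "tz": 0, "ax": 0, "ay": 0, "az": 0, "claw": 0},
    {"tx": -0.0248, "ty": -0.026, "tz": 0, "ax": 0, "ay": 0, "az": 0, "claw": 0},
    {"tx": -0.0248, "ty": -0.026, "tz": 0, "ax": 0, "ay": 0, "az": 0, "claw": 0},
    {"tx": -0.0248, "ty": -0.026, "tz": 0, "ax": 0, "ay": 0, "az": 0, "claw": 0}
  ]
}}

```text
clock: 2.73
tcp_pos: [0.4074, 0.2589, 0.405]
orientation: [0.72, 3.058, 0.001]
contact_force: [0.5, 0.0, -0.3]
grip_width: 0.085
gripper_force: 0.0
```

Request:
{"method": "arm_command", "body": {
  "plan": [
    {"tx": -0.0248, "ty": -0.026, "tz": 0, "ax": 0, "ay": 0, "az": 0, "claw": 0},
    {"tx": -0.0248, "ty": -0.026, "tz": 0, "ax": 0, "ay": 0, "az": 0, "claw": 0},
    {"tx": -0.0248, "ty": -0.026, "tz": 0, "ax": 0, "ay": 0, "az": 0, "claw": 0},
    {"tx": -0.0248, "ty": -0.026, "tz": 0, "ax": 0, "ay": 0, "az": 0, "claw": 0},
    {"tx": 0, "ty": 0, "tz": 0.022, "ax": 0, "ay": 0, "az": 7, "claw": 0},
    {"tx": 0, "ty": 0, "tz": 0.022, "ax": 0, "ay": 0, "az": 7, "claw": 0},
    {"tx": 0, "ty": 0, "tz": 0.022, "ax": 0, "ay": 0, "az": 7, "claw": 0},
    {"tx": 0, "ty": 0, "tz": 0.022, "ax": 0, "ay": 0, "az": 7, "claw": 0},
    {"tx": 0, "ty": 0, "tz": 0.022, "ax": 0, "ay": 0, "az": 7, "claw": 0},
    {"tx": 0, "ty": 0, "tz": 0.022, "ax": 0, "ay": 0, "az": 7, "claw": 0}
  ]
}}

```text
clock: 3.57
tcp_pos: [0.4496, 0.1233, 0.272]
orientation: [1.776, 2.591, 0.001]
contact_force: [0.7, 0.2, 0.3]
grip_width: 0.0854
gripper_force: 0.0
```

```bash
python3 -c "
from h import *
to(449.3,122.9,185,94.3)"
```

```text
tcp [449.6 123.3 272. ] psi 111.1 tilt [ 1.e-03  3.e-04 -1.e+00] -> t(mm) [-0.2 -0.5 87. ] az 16.8 w 85.4 F [0.7 0.2 0.3] t 3.57
```

Request:
{"method": "arm_command", "body": {
  "plan": [
    {"tx": 0, "ty": 0, "tz": 0.0125, "ax": 0, "ay": 0, "az": 5.6, "claw": 0},
    {"tx": 0, "ty": 0, "tz": 0.0125, "ax": 0, "ay": 0, "az": 5.6, "claw": 0},
    {"tx": 0, "ty": 0, "tz": 0.0125, "ax": 0, "ay": 0, "az": 5.6, "claw": 0},
    {"tx": 0, "ty": 0, "tz": 0.0125, "ax": 0, "ay": 0, "az": 0, "claw": 0},
    {"tx": 0, "ty": 0, "tz": 0.0125, "ax": 0, "ay": 0, "az": 0, "claw": 0},
    {"tx": 0, "ty": 0, "tz": 0.0125, "ax": 0, "ay": 0, "az": 0, "claw": 0},
    {"tx": 0, "ty": 0, "tz": 0.012, "ax": 0, "ay": 0, "az": 0, "claw": 0},
    {"tx": 0, "ty": 0, "tz": 0, "ax": 0, "ay": 0, "az": 0, "claw": 0},
    {"tx": 0, "ty": 0, "tz": 0, "ax": 0, "ay": 0, "az": 0, "claw": 1},
    {"tx": 0, "ty": 0, "tz": 0, "ax": 0, "ay": 0, "az": 0, "claw": 1}
  ],
  "squeeze": 50
}}

```text
clock: 4.4
tcp_pos: [0.45, 0.1234, 0.1863]
orientation: [2.129, 2.31, 0.002]
contact_force: [5.2, -0.3, 6.5]
grip_width: 0.0639
gripper_force: 6.3
```

Request:
{"method": "arm_command", "body": {
  "plan": [
    {"tx": 0, "ty": 0, "tz": 0, "ax": 0, "ay": 0, "az": 0, "claw": 1},
    {"tx": 0, "ty": 0, "tz": 0, "ax": 0, "ay": 0, "az": 0, "claw": 1},
    {"tx": 0, "ty": 0, "tz": 0, "ax": 0, "ay": 0, "az": 0, "claw": 1},
    {"tx": 0, "ty": 0, "tz": 0, "ax": 0, "ay": 0, "az": 0, "claw": 1},
    {"tx": 0, "ty": 0, "tz": -0.005, "ax": 0, "ay": 0, "az": 0, "claw": 1},
    {"tx": 0, "ty": 0, "tz": -0.02, "ax": 0, "ay": 0, "az": 0, "claw": 1},
    {"tx": 0, "ty": 0, "tz": -0.03, "ax": 0, "ay": 0, "az": 0, "claw": 1},
    {"tx": 0, "ty": 0, "tz": -0.03, "ax": 0, "ay": 0, "az": 0, "claw": 1},
    {"tx": 0, "ty": 0, "tz": -0.03, "ax": 0, "ay": 0, "az": 0, "claw": 1},
    {"tx": 0, "ty": 0, "tz": -0.015, "ax": 0, "ay": 0, "az": 0, "claw": 1}
  ]
}}

```text
clock: 5.23
tcp_pos: [0.4498, 0.1231, 0.3187]
orientation: [2.129, 2.309, 0.005]
contact_force: [0.5, -0.2, -3.6]
grip_width: 0.0632
gripper_force: 57.3
```

```bash
python3 -c "
from h import *
to(642.9,-63.7,317,95)
im=r.grab_frame('side');cv2.imwrite('pics/s1.png',cv2.resize(im[60:300,100:420,::-1],(800,600)))"
```

```text
tcp [449.8 123.1 318.7] psi 94.7 tilt [ 0.0028  0.0016 -1.    ] -> t(mm) [-201.9  177.2    1.9] az -0.3 w 63.2 F [ 0.5 -0.2 -3.6] t 5.23
```

View pics/s1.png

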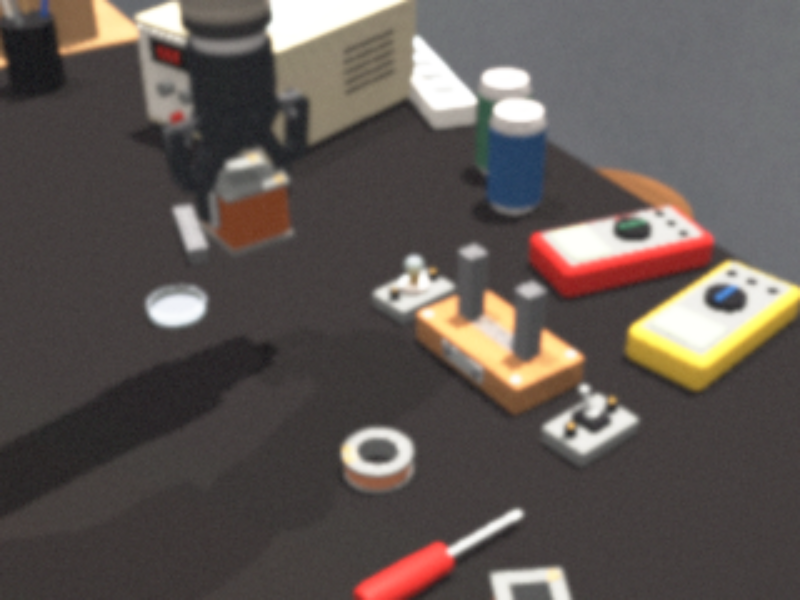

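Request:
{"method": "arm_command", "body": {
  "plan": [
    {"tx": -0.0202, "ty": 0.0177, "tz": 0, "ax": 0, "ay": 0, "az": 0, "claw": 1},
    {"tx": -0.0202, "ty": 0.0177, "tz": 0, "ax": 0, "ay": 0, "az": 0, "claw": 1},
    {"tx": -0.0202, "ty": 0.0177, "tz": 0, "ax": 0, "ay": 0, "az": 0, "claw": 1},
    {"tx": -0.0202, "ty": 0.0177, "tz": 0, "ax": 0, "ay": 0, "az": 0, "claw": 1},
    {"tx": -0.0202, "ty": 0.0177, "tz": 0, "ax": 0, "ay": 0, "az": 0, "claw": 1},
    {"tx": -0.0202, "ty": 0.0177, "tz": 0, "ax": 0, "ay": 0, "az": 0, "claw": 1},
    {"tx": -0.0202, "ty": 0.0177, "tz": 0, "ax": 0, "ay": 0, "az": 0, "claw": 1},
    {"tx": -0.0202, "ty": 0.0177, "tz": 0, "ax": 0, "ay": 0, "az": 0, "claw": 1},
    {"tx": -0.0202, "ty": 0.0177, "tz": 0, "ax": 0, "ay": 0, "az": 0, "claw": 1},
    {"tx": -0.0202, "ty": 0.0177, "tz": 0, "ax": 0, "ay": 0, "az": 0, "claw": 1}
  ]
}}

```text
clock: 6.12
tcp_pos: [0.6425, -0.0643, 0.314]
orientation: [-2.127, -2.309, 0.003]
contact_force: [-0.2, 0.3, -3.9]
grip_width: 0.0633
gripper_force: 57.2
```

Request:
{"method": "arm_command", "body": {
  "plan": [
    {"tx": 0, "ty": 0, "tz": 0, "ax": 0, "ay": 0, "az": 0, "claw": 1},
    {"tx": 0, "ty": 0, "tz": 0, "ax": 0, "ay": 0, "az": 0, "claw": 1},
    {"tx": 0, "ty": 0, "tz": 0.003, "ax": 0, "ay": 0, "az": 0, "claw": 1},
    {"tx": 0, "ty": 0, "tz": 0.003, "ax": 0, "ay": 0, "az": 0, "claw": 1},
    {"tx": 0, "ty": 0, "tz": 0.003, "ax": 0, "ay": 0, "az": 0, "claw": 1},
    {"tx": 0, "ty": 0, "tz": 0.003, "ax": 0, "ay": 0, "az": 0, "claw": 1},
    {"tx": 0, "ty": 0, "tz": 0.003, "ax": 0, "ay": 0, "az": 0, "claw": 1},
    {"tx": 0, "ty": 0, "tz": 0.003, "ax": 0, "ay": 0, "az": 0, "claw": 1},
    {"tx": 0, "ty": 0, "tz": 0.002, "ax": 0, "ay": 0, "az": 0, "claw": 1},
    {"tx": 0, "ty": 0, "tz": 0, "ax": 0, "ay": 0, "az": 0, "claw": 1}
  ]
}}

```text
clock: 6.95
tcp_pos: [0.6422, -0.0635, 0.2951]
orientation: [-2.128, -2.31, 0.001]
contact_force: [-0.7, -0.6, -4.4]
grip_width: 0.0633
gripper_force: 57.4
```

```bash
python3 -c "
from h import *
to(642.9,-63.7,217.5,95)
im=r.grab_frame('side');u,v=proj('side',(.64,-.04,.12))[0].astype(int);cv2.imwrite('pics/s2.png',cv2.resize(im[v-75:v+75,u-100:u+100,::-1],(800,600)))
o=im"
```

```text
tcp [642.2 -63.5 295.1] psi 94.7 tilt [-9.e-04  1.e-04 -1.e+00] -> t(mm) [-0.3  0.8 77.6] az -0.3 w 63.3 F [-0.7 -0.6 -4.4] t 6.95
```

View pics/s2.png

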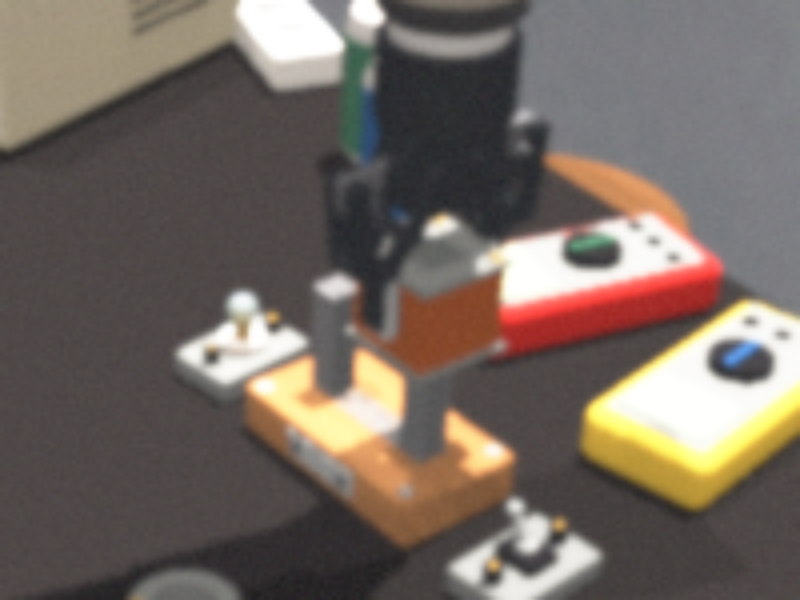

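The coil hangs centred over the switch-side limb, at about (425,400). I'll lower it.

Request:
{"method": "arm_command", "body": {
  "plan": [
    {"tx": 0, "ty": 0.0006, "tz": 0.005, "ax": 0, "ay": 0, "az": 0, "claw": 1},
    {"tx": 0, "ty": 0, "tz": 0.007, "ax": 0, "ay": 0, "az": 0, "claw": 1},
    {"tx": 0, "ty": 0, "tz": 0.007, "ax": 0, "ay": 0, "az": 0, "claw": 1},
    {"tx": 0, "ty": 0, "tz": 0.008, "ax": 0, "ay": 0, "az": 0, "claw": 1},
    {"tx": 0, "ty": 0, "tz": 0.008, "ax": 0, "ay": 0, "az": 0, "claw": 1},
    {"tx": 0, "ty": 0, "tz": 0.008, "ax": 0, "ay": 0, "az": 0, "claw": 1},
    {"tx": 0, "ty": 0, "tz": 0.008, "ax": 0, "ay": 0, "az": 0, "claw": 1},
    {"tx": 0, "ty": 0, "tz": 0.008, "ax": 0, "ay": 0, "az": 0, "claw": 1},
    {"tx": 0, "ty": 0, "tz": 0.008, "ax": 0, "ay": 0, "az": 0, "claw": 1},
    {"tx": 0, "ty": 0, "tz": 0.005, "ax": 0, "ay": 0, "az": 0, "claw": 1}
  ]
}}

```text
clock: 7.83
tcp_pos: [0.6427, -0.0635, 0.2224]
orientation: [-2.128, -2.31, 0.001]
contact_force: [0.2, -0.1, -4.3]
grip_width: 0.0634
gripper_force: 57.4
```

Request:
{"method": "arm_command", "body": {
  "plan": [
    {"tx": 0, "ty": 0, "tz": 0.002, "ax": 0, "ay": 0, "az": 0, "claw": 1},
    {"tx": 0, "ty": 0, "tz": 0.001, "ax": 0, "ay": 0, "az": 0, "claw": 1},
    {"tx": 0, "ty": 0, "tz": 0.001, "ax": 0, "ay": 0, "az": 0, "claw": 1},
    {"tx": 0, "ty": 0, "tz": 0, "ax": 0, "ay": 0, "az": 0, "claw": 1},
    {"tx": 0, "ty": 0, "tz": 0, "ax": 0, "ay": 0, "az": 0, "claw": 1},
    {"tx": 0, "ty": 0, "tz": 0, "ax": 0, "ay": 0, "az": 0, "claw": 1},
    {"tx": 0, "ty": 0, "tz": 0, "ax": 0, "ay": 0, "az": 0, "claw": 1},
    {"tx": 0, "ty": 0, "tz": 0, "ax": 0, "ay": 0, "az": 0, "claw": 1},
    {"tx": 0, "ty": 0, "tz": 0, "ax": 0, "ay": 0, "az": 0, "claw": 1},
    {"tx": 0, "ty": 0, "tz": 0, "ax": 0, "ay": 0, "az": 0, "claw": 1}
  ]
}}

```text
clock: 8.67
tcp_pos: [0.643, -0.0635, 0.2198]
orientation: [2.129, 2.31, 0.0]
contact_force: [-0.6, -1.4, -4.1]
grip_width: 0.0635
gripper_force: 57.4
```

Request:
{"method": "arm_command", "body": {
  "plan": [
    {"tx": 0, "ty": 0, "tz": 0.001, "ax": 0, "ay": 0, "az": 0, "claw": 1},
    {"tx": 0, "ty": 0, "tz": 0.0005, "ax": 0, "ay": 0, "az": 0, "claw": 1},
    {"tx": 0, "ty": 0, "tz": 0.0005, "ax": 0, "ay": 0, "az": 0, "claw": 1},
    {"tx": 0, "ty": 0, "tz": 0.0005, "ax": 0, "ay": 0, "az": 0, "claw": 1},
    {"tx": 0, "ty": 0, "tz": 0, "ax": 0, "ay": 0, "az": 0, "claw": 1},
    {"tx": 0, "ty": 0, "tz": 0, "ax": 0, "ay": 0, "az": 0, "claw": 1},
    {"tx": 0, "ty": 0, "tz": 0, "ax": 0, "ay": 0, "az": 0, "claw": 1},
    {"tx": 0, "ty": 0, "tz": 0, "ax": 0, "ay": 0, "az": 0, "claw": 1},
    {"tx": 0, "ty": 0, "tz": 0, "ax": 0, "ay": 0, "az": 0, "claw": 1},
    {"tx": 0, "ty": 0, "tz": 0, "ax": 0, "ay": 0, "az": 0, "claw": 1}
  ]
}}

```text
clock: 9.5
tcp_pos: [0.6431, -0.0637, 0.2186]
orientation: [-2.129, -2.31, -0.001]
contact_force: [-5.6, 1.0, 8.6]
grip_width: 0.0632
gripper_force: 58.8
```

Request:
{"method": "arm_command", "body": {
  "plan": [
    {"tx": 0, "ty": 0, "tz": 0, "ax": 0, "ay": 0, "az": 0, "claw": 0},
    {"tx": 0, "ty": 0, "tz": 0, "ax": 0, "ay": 0, "az": 0, "claw": 0},
    {"tx": 0, "ty": 0, "tz": 0, "ax": 0, "ay": 0, "az": 0, "claw": 0},
    {"tx": 0, "ty": 0, "tz": 0, "ax": 0, "ay": 0, "az": 0, "claw": 0},
    {"tx": 0, "ty": 0, "tz": -0.005, "ax": 0, "ay": 0, "az": 0, "claw": 0},
    {"tx": 0, "ty": 0, "tz": -0.015, "ax": 0, "ay": 0, "az": 0, "claw": 0},
    {"tx": 0, "ty": 0, "tz": -0.02, "ax": 0, "ay": 0, "az": 0, "claw": 0},
    {"tx": 0, "ty": 0, "tz": -0.02, "ax": 0, "ay": 0, "az": 0, "claw": 0},
    {"tx": 0, "ty": 0, "tz": -0.025, "ax": 0, "ay": 0, "az": 0, "claw": 0},
    {"tx": 0, "ty": 0, "tz": -0.015, "ax": 0, "ay": 0, "az": 0, "claw": 0}
  ]
}}

```text
clock: 10.33
tcp_pos: [0.6435, -0.0639, 0.3199]
orientation: [2.128, 2.308, 0.003]
contact_force: [1.2, 0.8, 0.5]
grip_width: 0.0854
gripper_force: 0.0
```

Request:
{"method": "arm_command", "body": {
  "plan": [
    {"tx": -0.024, "ty": -0.0198, "tz": 0, "ax": 0, "ay": 0, "az": 0, "claw": 0},
    {"tx": -0.024, "ty": -0.0198, "tz": 0, "ax": 0, "ay": 0, "az": 0, "claw": 0},
    {"tx": -0.024, "ty": -0.0198, "tz": 0, "ax": 0, "ay": 0, "az": 0, "claw": 0},
    {"tx": -0.024, "ty": -0.0198, "tz": 0, "ax": 0, "ay": 0, "az": 0, "claw": 0},
    {"tx": -0.024, "ty": -0.0198, "tz": 0, "ax": 0, "ay": 0, "az": 0, "claw": 0},
    {"tx": -0.024, "ty": -0.0198, "tz": 0, "ax": 0, "ay": 0, "az": 0, "claw": 0},
    {"tx": -0.024, "ty": -0.0198, "tz": 0, "ax": 0, "ay": 0, "az": 0, "claw": 0},
    {"tx": -0.024, "ty": -0.0198, "tz": 0, "ax": 0, "ay": 0, "az": 0, "claw": 0},
    {"tx": -0.024, "ty": -0.0198, "tz": 0, "ax": 0, "ay": 0, "az": 0, "claw": 0},
    {"tx": -0.024, "ty": -0.0198, "tz": 0, "ax": 0, "ay": 0, "az": 0, "claw": 0}
  ]
}}

```text
clock: 11.17
tcp_pos: [0.4642, -0.3201, 0.3176]
orientation: [2.129, 2.31, 0.0]
contact_force: [0.1, 0.3, 0.2]
grip_width: 0.0857
gripper_force: 0.0
```

Request:
{"method": "arm_command", "body": {
  "plan": [
    {"tx": 0, "ty": 0, "tz": 0.01, "ax": 0, "ay": 0, "az": 6, "claw": 0},
    {"tx": 0, "ty": 0, "tz": 0.01, "ax": 0, "ay": 0, "az": 6, "claw": 0},
    {"tx": 0, "ty": 0, "tz": 0.01, "ax": 0, "ay": 0, "az": 6, "claw": 0},
    {"tx": 0, "ty": 0, "tz": 0.01, "ax": 0, "ay": 0, "az": 6, "claw": 0},
    {"tx": 0, "ty": 0, "tz": 0.01, "ax": 0, "ay": 0, "az": 5.7, "claw": 0},
    {"tx": 0, "ty": 0, "tz": 0.01, "ax": 0, "ay": 0, "az": 0, "claw": 0},
    {"tx": 0, "ty": 0, "tz": 0.01, "ax": 0, "ay": 0, "az": 0, "claw": 0},
    {"tx": 0, "ty": 0, "tz": 0, "ax": 0, "ay": 0, "az": 0, "claw": 0},
    {"tx": 0, "ty": 0, "tz": 0, "ax": 0, "ay": 0, "az": 0, "claw": 0},
    {"tx": 0, "ty": 0, "tz": 0, "ax": 0, "ay": 0, "az": 0, "claw": 0}
  ]
}}

```text
clock: 12.0
tcp_pos: [0.4653, -0.3192, 0.2476]
orientation: [2.649, 1.689, 0.001]
contact_force: [0.8, -0.7, 0.4]
grip_width: 0.0854
gripper_force: 0.0
```

```bash
python3 -c "
from h import *
to(465.8,-318.8,181,65)
im=r.grab_frame('side');u,v=proj('side',(.60,-.12,.08))[0].astype(int);cv2.imwrite('pics/s3.png',cv2.resize(im[v-90:v+90,u-120:u+120,::-1],(800,600)))"
```

```text
tcp [ 465.3 -319.2  247.6] psi 65.0 tilt [ 6.e-04 -2.e-04 -1.e+00] -> t(mm) [ 0.6  0.2 66.6] az 0.0 w 85.4 F [ 0.8 -0.7  0.4] t 12.0
```

View pics/s3.png

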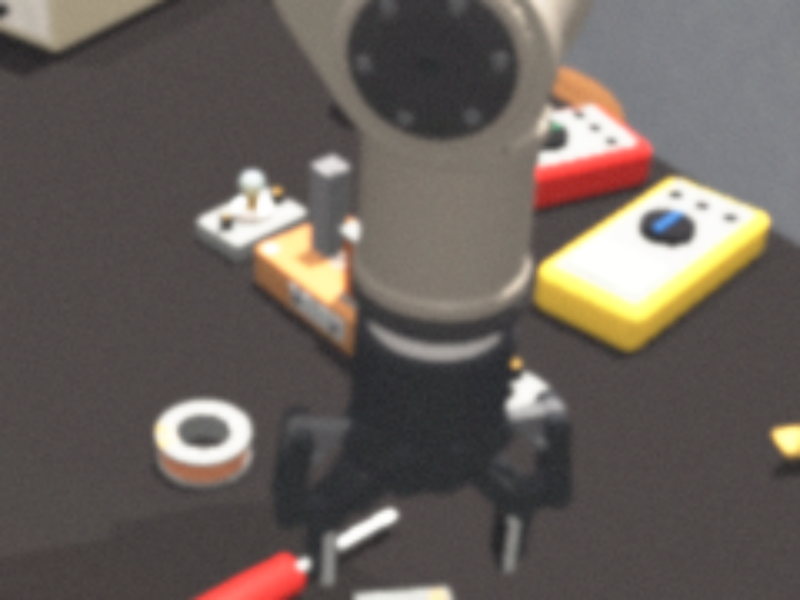

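The arm hides the placed coil, and the gripper hovers over the medium coil. Next I'll descend and grip.

Request:
{"method": "arm_command", "body": {
  "plan": [
    {"tx": 0.0005, "ty": 0, "tz": 0.01, "ax": 0, "ay": 0, "az": 0, "claw": 0},
    {"tx": 0, "ty": 0, "tz": 0.01, "ax": 0, "ay": 0, "az": 0, "claw": 0},
    {"tx": 0, "ty": 0, "tz": 0.01, "ax": 0, "ay": 0, "az": 0, "claw": 0},
    {"tx": 0, "ty": 0, "tz": 0.01, "ax": 0, "ay": 0, "az": 0, "claw": 0},
    {"tx": 0, "ty": 0, "tz": 0.01, "ax": 0, "ay": 0, "az": 0, "claw": 0},
    {"tx": 0, "ty": 0, "tz": 0.01, "ax": 0, "ay": 0, "az": 0, "claw": 0},
    {"tx": 0, "ty": 0, "tz": 0.006, "ax": 0, "ay": 0, "az": 0, "claw": 0},
    {"tx": 0, "ty": 0, "tz": 0, "ax": 0, "ay": 0, "az": 0, "claw": 0},
    {"tx": 0, "ty": 0, "tz": 0, "ax": 0, "ay": 0, "az": 0, "claw": 1},
    {"tx": 0, "ty": 0, "tz": 0, "ax": 0, "ay": 0, "az": 0, "claw": 1}
  ],
  "squeeze": 40
}}

```text
clock: 12.88
tcp_pos: [0.4656, -0.3187, 0.1814]
orientation: [2.65, 1.687, 0.0]
contact_force: [0.2, 0.5, -0.3]
grip_width: 0.0639
gripper_force: 0.0
```

Request:
{"method": "arm_command", "body": {
  "plan": [
    {"tx": 0, "ty": 0, "tz": 0, "ax": 0, "ay": 0, "az": 0, "claw": 1},
    {"tx": 0, "ty": 0, "tz": 0, "ax": 0, "ay": 0, "az": 0, "claw": 1},
    {"tx": 0, "ty": 0, "tz": 0, "ax": 0, "ay": 0, "az": 0, "claw": 1},
    {"tx": 0, "ty": 0, "tz": 0, "ax": 0, "ay": 0, "az": 0, "claw": 1},
    {"tx": 0, "ty": 0, "tz": -0.005, "ax": 0, "ay": 0, "az": 0, "claw": 1},
    {"tx": 0, "ty": 0, "tz": -0.02, "ax": 0, "ay": 0, "az": 0, "claw": 1},
    {"tx": 0, "ty": 0, "tz": -0.03, "ax": 0, "ay": 0, "az": 0, "claw": 1},
    {"tx": 0, "ty": 0, "tz": -0.03, "ax": 0, "ay": 0, "az": 0, "claw": 1},
    {"tx": 0, "ty": 0, "tz": -0.03, "ax": 0, "ay": 0, "az": 0, "claw": 1},
    {"tx": 0, "ty": 0, "tz": -0.02, "ax": 0, "ay": 0, "az": 0, "claw": 1}
  ]
}}

```text
clock: 13.72
tcp_pos: [0.4654, -0.3187, 0.3186]
orientation: [2.649, 1.686, 0.001]
contact_force: [1.3, -0.9, -2.2]
grip_width: 0.051
gripper_force: 42.7
```

```bash
python3 -c "
from h import *
to(635.5,19.9,314,95)
im=r.grab_frame('side');u,v=proj('side',(.5,-.22,.12))[0].astype(int);cv2.imwrite('pics/s4.png',cv2.resize(im[v-120:v+120,u-160:u+160,::-1],(800,600)))"
```

```text
tcp [ 465.4 -318.7  318.6] psi 65.0 tilt [ 1.4e-03 -6.0e-04 -1.0e+00] -> t(mm) [378.8  10.8   4.7] az -30.0 w 51.0 F [ 1.3 -0.9 -2.2] t 13.72
```

View pics/s4.png

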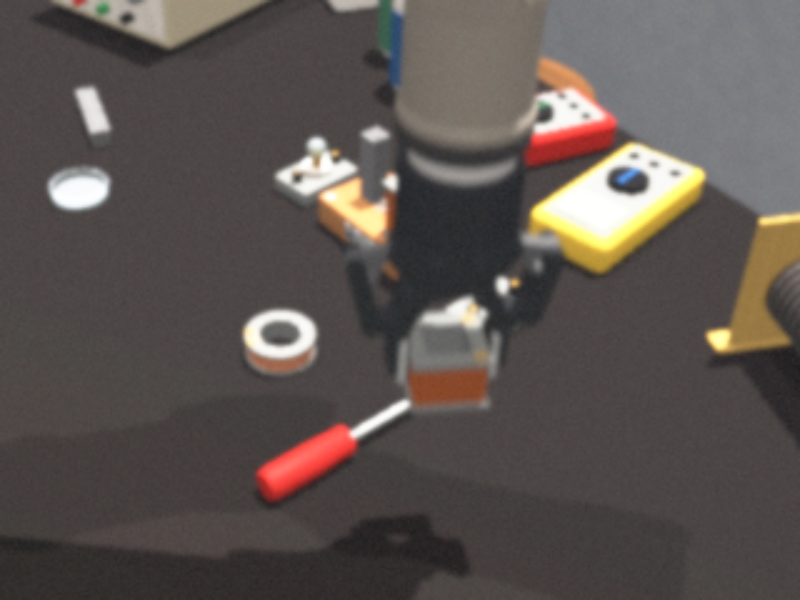

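Request:
{"method": "arm_command", "body": {
  "plan": [
    {"tx": 0.03, "ty": 0.0011, "tz": 0, "ax": 0, "ay": 0, "az": 0, "claw": 1},
    {"tx": 0.0399, "ty": 0.0011, "tz": 0, "ax": 0, "ay": 0, "az": 0, "claw": 1},
    {"tx": 0.0399, "ty": 0.0011, "tz": 0, "ax": 0, "ay": 0, "az": 0, "claw": 1},
    {"tx": 0.0399, "ty": 0.0011, "tz": 0, "ax": 0, "ay": 0, "az": 0, "claw": 1},
    {"tx": 0.0399, "ty": 0.0011, "tz": 0, "ax": 0, "ay": 0, "az": 0, "claw": 1},
    {"tx": 0.0399, "ty": 0.0011, "tz": 0, "ax": 0, "ay": 0, "az": 0, "claw": 1},
    {"tx": 0.0399, "ty": 0.0011, "tz": 0, "ax": 0, "ay": 0, "az": 0, "claw": 1},
    {"tx": 0.0399, "ty": 0.0011, "tz": 0, "ax": 0, "ay": 0, "az": 0, "claw": 1},
    {"tx": 0.0399, "ty": 0.0011, "tz": 0, "ax": 0, "ay": 0, "az": 0, "claw": 1},
    {"tx": 0.03, "ty": 0.0009, "tz": 0, "ax": 0, "ay": 0, "az": 0, "claw": 1}
  ]
}}

```text
clock: 14.6
tcp_pos: [0.6363, 0.0251, 0.3153]
orientation: [-2.645, -1.691, 0.0]
contact_force: [0.3, 0.6, -2.1]
grip_width: 0.0516
gripper_force: 42.6
```

Request:
{"method": "arm_command", "body": {
  "plan": [
    {"tx": 0, "ty": 0, "tz": 0.003, "ax": 0, "ay": 0, "az": -5, "claw": 1},
    {"tx": 0, "ty": 0, "tz": 0.003, "ax": 0, "ay": 0, "az": -5, "claw": 1},
    {"tx": 0, "ty": 0, "tz": 0.003, "ax": 0, "ay": 0, "az": -5, "claw": 1},
    {"tx": 0, "ty": 0, "tz": 0.003, "ax": 0, "ay": 0, "az": -5, "claw": 1},
    {"tx": 0, "ty": 0, "tz": 0.003, "ax": 0, "ay": 0, "az": -5, "claw": 1},
    {"tx": 0, "ty": 0, "tz": 0.003, "ax": 0, "ay": 0, "az": -5, "claw": 1},
    {"tx": 0, "ty": 0, "tz": 0.003, "ax": 0, "ay": 0, "az": 0, "claw": 1},
    {"tx": 0, "ty": 0, "tz": 0.003, "ax": 0, "ay": 0, "az": 0, "claw": 1},
    {"tx": 0, "ty": 0, "tz": 0, "ax": 0, "ay": 0, "az": 0, "claw": 1},
    {"tx": 0, "ty": 0, "tz": 0, "ax": 0, "ay": 0, "az": 0, "claw": 1}
  ]
}}

```text
clock: 15.43
tcp_pos: [0.6354, 0.0207, 0.2918]
orientation: [-2.124, -2.314, 0.001]
contact_force: [-0.3, 0.1, -1.5]
grip_width: 0.0514
gripper_force: 42.6
```

```bash
python3 -c "
from h import *
to(635.5,19.9,213,95)
im=r.grab_frame('side');u,v=proj('side',(.64,-.02,.1))[0].astype(int);cv2.imwrite('pics/s5.png',cv2.resize(im[v-60:v+60,u-80:u+80,::-1],(800,600)))"
```

```text
tcp [635.4  20.7 291.8] psi 94.9 tilt [-9.e-04 -2.e-04 -1.e+00] -> t(mm) [-0.8  0.1 78.8] az -0.1 w 51.4 F [-0.3  0.1 -1.5] t 15.43
```

View pics/s5.png

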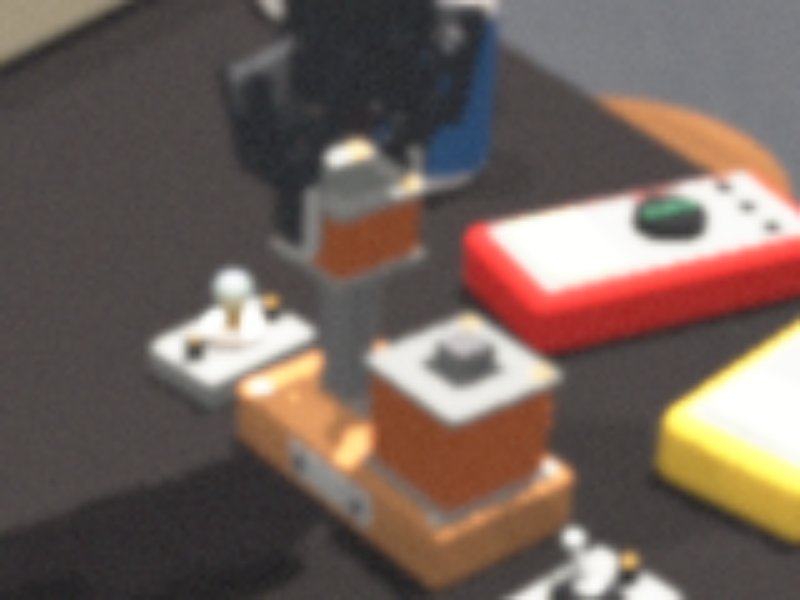

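The large coil sits home at (465,410). The medium coil is centred over the lamp limb at about (350,260), so I'll lower it.

Request:
{"method": "arm_command", "body": {
  "plan": [
    {"tx": -0.0006, "ty": 0, "tz": 0.005, "ax": 0, "ay": 0, "az": 0, "claw": 1},
    {"tx": 0, "ty": 0, "tz": 0.008, "ax": 0, "ay": 0, "az": 0, "claw": 1},
    {"tx": 0, "ty": 0, "tz": 0.008, "ax": 0, "ay": 0, "az": 0, "claw": 1},
    {"tx": 0, "ty": 0, "tz": 0.008, "ax": 0, "ay": 0, "az": 0, "claw": 1},
    {"tx": 0, "ty": 0, "tz": 0.009, "ax": 0, "ay": 0, "az": 0, "claw": 1},
    {"tx": 0, "ty": 0, "tz": 0.009, "ax": 0, "ay": 0, "az": 0, "claw": 1},
    {"tx": 0, "ty": 0, "tz": 0.009, "ax": 0, "ay": 0, "az": 0, "claw": 1},
    {"tx": 0, "ty": 0, "tz": 0.009, "ax": 0, "ay": 0, "az": 0, "claw": 1},
    {"tx": 0, "ty": 0, "tz": 0.006, "ax": 0, "ay": 0, "az": 0, "claw": 1},
    {"tx": 0, "ty": 0, "tz": 0.003, "ax": 0, "ay": 0, "az": 0, "claw": 1}
  ]
}}

```text
clock: 16.32
tcp_pos: [0.6353, 0.02, 0.2168]
orientation: [-2.122, -2.315, 0.002]
contact_force: [-0.0, 0.3, -2.5]
grip_width: 0.0514
gripper_force: 42.6
```

Request:
{"method": "arm_command", "body": {
  "plan": [
    {"tx": 0, "ty": 0, "tz": 0.002, "ax": 0, "ay": 0, "az": 0, "claw": 1},
    {"tx": 0, "ty": 0, "tz": 0.001, "ax": 0, "ay": 0, "az": 0, "claw": 1},
    {"tx": 0, "ty": 0, "tz": 0.001, "ax": 0, "ay": 0, "az": 0, "claw": 1},
    {"tx": 0, "ty": 0, "tz": 0.0005, "ax": 0, "ay": 0, "az": 0, "claw": 1},
    {"tx": 0, "ty": 0, "tz": 0, "ax": 0, "ay": 0, "az": 0, "claw": 1},
    {"tx": 0, "ty": 0, "tz": 0, "ax": 0, "ay": 0, "az": 0, "claw": 1},
    {"tx": 0, "ty": 0, "tz": 0, "ax": 0, "ay": 0, "az": 0, "claw": 1},
    {"tx": 0, "ty": 0, "tz": 0, "ax": 0, "ay": 0, "az": 0, "claw": 1},
    {"tx": 0, "ty": 0, "tz": 0, "ax": 0, "ay": 0, "az": 0, "claw": 1},
    {"tx": 0, "ty": 0, "tz": 0, "ax": 0, "ay": 0, "az": 0, "claw": 1}
  ]
}}

```text
clock: 17.15
tcp_pos: [0.6358, 0.02, 0.2139]
orientation: [2.123, 2.316, 0.001]
contact_force: [0.1, -0.1, 0.9]
grip_width: 0.0516
gripper_force: 42.8
```

Request:
{"method": "arm_command", "body": {
  "plan": [
    {"tx": 0, "ty": 0, "tz": 0.001, "ax": 0, "ay": 0, "az": 0, "claw": 1},
    {"tx": 0, "ty": 0, "tz": 0, "ax": 0, "ay": 0, "az": 0, "claw": 1},
    {"tx": 0, "ty": 0, "tz": 0, "ax": 0, "ay": 0, "az": 0, "claw": 0},
    {"tx": 0, "ty": 0, "tz": 0, "ax": 0, "ay": 0, "az": 0, "claw": 0},
    {"tx": 0, "ty": 0, "tz": 0, "ax": 0, "ay": 0, "az": 0, "claw": 0},
    {"tx": 0, "ty": 0, "tz": 0, "ax": 0, "ay": 0, "az": 0, "claw": 0},
    {"tx": 0, "ty": 0, "tz": -0.01, "ax": 0, "ay": 0, "az": 0, "claw": 0},
    {"tx": 0, "ty": 0, "tz": -0.035, "ax": 0, "ay": 0, "az": 0, "claw": 0},
    {"tx": 0, "ty": 0, "tz": -0.04, "ax": 0, "ay": 0, "az": 0, "claw": 0},
    {"tx": 0, "ty": 0, "tz": -0.02, "ax": 0, "ay": 0, "az": 0, "claw": 0}
  ]
}}

```text
clock: 17.98
tcp_pos: [0.6367, 0.0194, 0.3224]
orientation: [2.121, 2.313, 0.005]
contact_force: [1.6, -0.2, 0.9]
grip_width: 0.0856
gripper_force: 0.0
```

Request:
{"method": "arm_command", "body": {
  "plan": [
    {"tx": -0.0107, "ty": -0.0186, "tz": 0, "ax": 0, "ay": 0, "az": 0, "claw": 0},
    {"tx": -0.0107, "ty": -0.0186, "tz": 0, "ax": 0, "ay": 0, "az": 0, "claw": 0},
    {"tx": -0.0107, "ty": -0.0186, "tz": 0, "ax": 0, "ay": 0, "az": 0, "claw": 0},
    {"tx": -0.0107, "ty": -0.0186, "tz": 0, "ax": 0, "ay": 0, "az": 0, "claw": 0},
    {"tx": -0.0107, "ty": -0.0186, "tz": 0, "ax": 0, "ay": 0, "az": 0, "claw": 0},
    {"tx": -0.0107, "ty": -0.0186, "tz": 0, "ax": 0, "ay": 0, "az": 0, "claw": 0},
    {"tx": -0.0107, "ty": -0.0186, "tz": 0, "ax": 0, "ay": 0, "az": 0, "claw": 0},
    {"tx": -0.0107, "ty": -0.0186, "tz": 0, "ax": 0, "ay": 0, "az": 0, "claw": 0},
    {"tx": -0.0107, "ty": -0.0186, "tz": 0, "ax": 0, "ay": 0, "az": 0, "claw": 0},
    {"tx": -0.0107, "ty": -0.0186, "tz": 0, "ax": 0, "ay": 0, "az": 0, "claw": 0}
  ]
}}

```text
clock: 18.82
tcp_pos: [0.4588, -0.1034, 0.3183]
orientation: [2.123, 2.315, 0.001]
contact_force: [0.2, -0.4, 0.6]
grip_width: 0.0852
gripper_force: 0.0
```

Request:
{"method": "arm_command", "body": {
  "plan": [
    {"tx": 0, "ty": 0, "tz": 0.01, "ax": 0, "ay": 0, "az": 0, "claw": 0},
    {"tx": 0, "ty": 0, "tz": 0.015, "ax": 0, "ay": 0, "az": 0, "claw": 0},
    {"tx": 0, "ty": 0, "tz": 0.015, "ax": 0, "ay": 0, "az": 0, "claw": 0},
    {"tx": 0, "ty": 0, "tz": 0.015, "ax": 0, "ay": 0, "az": 0, "claw": 0},
    {"tx": 0, "ty": 0, "tz": 0.015, "ax": 0, "ay": 0, "az": 0, "claw": 0},
    {"tx": 0, "ty": 0, "tz": 0.015, "ax": 0, "ay": 0, "az": 0, "claw": 0},
    {"tx": 0, "ty": 0, "tz": 0.01, "ax": 0, "ay": 0, "az": 0, "claw": 0},
    {"tx": 0, "ty": 0, "tz": 0, "ax": 0, "ay": 0, "az": 0, "claw": 0},
    {"tx": 0, "ty": 0, "tz": 0, "ax": 0, "ay": 0, "az": 0, "claw": 0},
    {"tx": 0, "ty": 0, "tz": 0, "ax": 0, "ay": 0, "az": 0, "claw": 0}
  ]
}}

```text
clock: 19.65
tcp_pos: [0.4601, -0.1029, 0.2233]
orientation: [2.122, 2.315, 0.001]
contact_force: [-1.0, 0.6, -0.0]
grip_width: 0.0854
gripper_force: 0.0
```

```bash
python3 -c "
from h import *
to(459.3,-102.7,170,95)
"
```

```text
tcp [ 460.1 -102.9  223.3] psi 95.0 tilt [ 1.1e-03 -1.0e-04 -1.0e+00] -> t(mm) [ 0.2 -0.9 53.3] az -0.0 w 85.4 F [-1.   0.6 -0. ] t 19.65
```

Request:
{"method": "arm_command", "body": {
  "plan": [
    {"tx": 0, "ty": -0.0005, "tz": 0.01, "ax": 0, "ay": 0, "az": 0, "claw": 0},
    {"tx": 0, "ty": 0, "tz": 0.01, "ax": 0, "ay": 0, "az": 0, "claw": 0},
    {"tx": 0, "ty": 0, "tz": 0.01, "ax": 0, "ay": 0, "az": 0, "claw": 0},
    {"tx": 0, "ty": 0, "tz": 0.01, "ax": 0, "ay": 0, "az": 0, "claw": 0},
    {"tx": 0, "ty": 0, "tz": 0.008, "ax": 0, "ay": 0, "az": 0, "claw": 0},
    {"tx": 0, "ty": 0, "tz": 0.005, "ax": 0, "ay": 0, "az": 0, "claw": 0},
    {"tx": 0, "ty": 0, "tz": 0, "ax": 0, "ay": 0, "az": 0, "claw": 0},
    {"tx": 0, "ty": 0, "tz": 0, "ax": 0, "ay": 0, "az": 0, "claw": 0},
    {"tx": 0, "ty": 0, "tz": 0, "ax": 0, "ay": 0, "az": 0, "claw": 1},
    {"tx": 0, "ty": 0, "tz": 0, "ax": 0, "ay": 0, "az": 0, "claw": 1}
  ],
  "squeeze": 40
}}

```text
clock: 20.48
tcp_pos: [0.4594, -0.1028, 0.17]
orientation: [2.122, 2.315, 0.001]
contact_force: [0.7, -0.4, -0.7]
grip_width: 0.0636
gripper_force: 0.0
```

Request:
{"method": "arm_command", "body": {
  "plan": [
    {"tx": 0, "ty": 0, "tz": 0, "ax": 0, "ay": 0, "az": 0, "claw": 1},
    {"tx": 0, "ty": 0, "tz": 0, "ax": 0, "ay": 0, "az": 0, "claw": 1},
    {"tx": 0, "ty": 0, "tz": 0, "ax": 0, "ay": 0, "az": 0, "claw": 1},
    {"tx": 0, "ty": 0, "tz": 0, "ax": 0, "ay": 0, "az": 0, "claw": 1},
    {"tx": 0, "ty": 0, "tz": -0.005, "ax": 0, "ay": 0, "az": 0, "claw": 1},
    {"tx": 0, "ty": 0, "tz": -0.02, "ax": 0, "ay": 0, "az": 0, "claw": 1},
    {"tx": 0, "ty": 0, "tz": -0.03, "ax": 0, "ay": 0, "az": 0, "claw": 1},
    {"tx": 0, "ty": 0, "tz": -0.03, "ax": 0, "ay": 0, "az": 0, "claw": 1},
    {"tx": 0, "ty": 0, "tz": -0.03, "ax": 0, "ay": 0, "az": 0, "claw": 1},
    {"tx": 0, "ty": 0, "tz": -0.02, "ax": 0, "ay": 0, "az": 0, "claw": 1}
  ]
}}

```text
clock: 21.32
tcp_pos: [0.4592, -0.1031, 0.3073]
orientation: [2.123, 2.314, 0.002]
contact_force: [-0.3, -0.2, -1.8]
grip_width: 0.0591
gripper_force: 44.1
```

```bash
python3 -c "
from h import *
to(635.5,19.9,305,95)
im=r.grab_frame('side');u,v=proj('side',(.55,-.07,.12))[0].astype(int);cv2.imwrite('pics/s6.png',cv2.resize(im[v-90:v+90,u-120:u+120,::-1],(800,600)))"
```

```text
tcp [ 459.2 -103.1  307.3] psi 94.9 tilt [ 2.1e-03  2.0e-04 -1.0e+00] -> t(mm) [107.3 186.3   2.7] az -0.1 w 59.1 F [-0.3 -0.2 -1.8] t 21.32
```

View pics/s6.png

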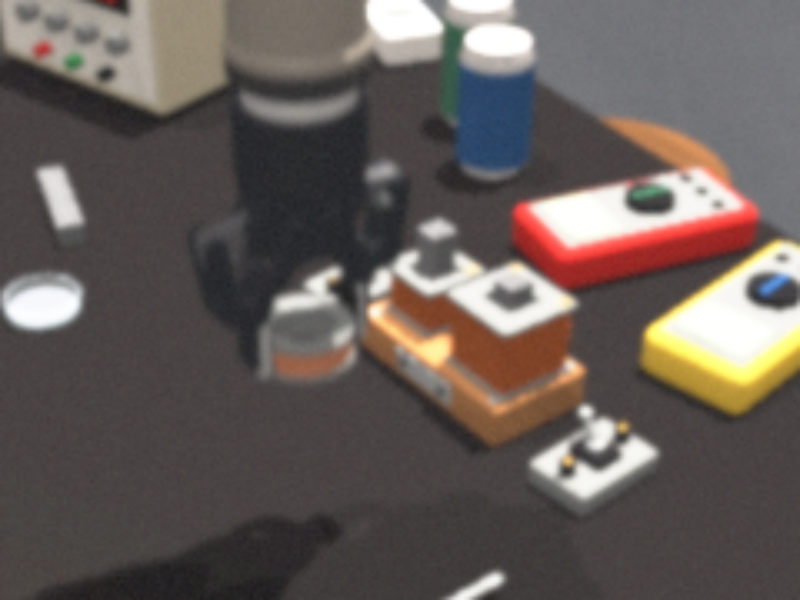

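Both square coils are home and the round coil is held level. I'll carry it over.

Request:
{"method": "arm_command", "body": {
  "plan": [
    {"tx": 0.0107, "ty": 0.0186, "tz": 0, "ax": 0, "ay": 0, "az": 0, "claw": 1},
    {"tx": 0.0107, "ty": 0.0186, "tz": 0, "ax": 0, "ay": 0, "az": 0, "claw": 1},
    {"tx": 0.0107, "ty": 0.0186, "tz": 0, "ax": 0, "ay": 0, "az": 0, "claw": 1},
    {"tx": 0.0107, "ty": 0.0186, "tz": 0, "ax": 0, "ay": 0, "az": 0, "claw": 1},
    {"tx": 0.0107, "ty": 0.0186, "tz": 0, "ax": 0, "ay": 0, "az": 0, "claw": 1},
    {"tx": 0.0107, "ty": 0.0186, "tz": 0, "ax": 0, "ay": 0, "az": 0, "claw": 1},
    {"tx": 0.0107, "ty": 0.0186, "tz": 0, "ax": 0, "ay": 0, "az": 0, "claw": 1},
    {"tx": 0.0107, "ty": 0.0186, "tz": 0, "ax": 0, "ay": 0, "az": 0, "claw": 1},
    {"tx": 0.0107, "ty": 0.0186, "tz": 0, "ax": 0, "ay": 0, "az": 0, "claw": 1},
    {"tx": 0.0107, "ty": 0.0186, "tz": 0, "ax": 0, "ay": 0, "az": 0, "claw": 1}
  ]
}}

```text
clock: 22.2
tcp_pos: [0.6355, 0.0208, 0.3042]
orientation: [-2.122, -2.315, 0.001]
contact_force: [-0.4, 0.4, -1.8]
grip_width: 0.0588
gripper_force: 44.0
```

Request:
{"method": "arm_command", "body": {
  "plan": [
    {"tx": 0, "ty": 0, "tz": 0.002, "ax": 0, "ay": 0, "az": 0, "claw": 1},
    {"tx": 0, "ty": 0, "tz": 0.003, "ax": 0, "ay": 0, "az": 0, "claw": 1},
    {"tx": 0, "ty": 0, "tz": 0.004, "ax": 0, "ay": 0, "az": 0, "claw": 1},
    {"tx": 0, "ty": 0, "tz": 0.004, "ax": 0, "ay": 0, "az": 0, "claw": 1},
    {"tx": 0, "ty": 0, "tz": 0.004, "ax": 0, "ay": 0, "az": 0, "claw": 1},
    {"tx": 0, "ty": 0, "tz": 0.003, "ax": 0, "ay": 0, "az": 0, "claw": 1},
    {"tx": 0, "ty": 0, "tz": 0.002, "ax": 0, "ay": 0, "az": 0, "claw": 1},
    {"tx": 0, "ty": 0, "tz": 0, "ax": 0, "ay": 0, "az": 0, "claw": 1},
    {"tx": 0, "ty": 0, "tz": 0, "ax": 0, "ay": 0, "az": 0, "claw": 1},
    {"tx": 0, "ty": 0, "tz": 0, "ax": 0, "ay": 0, "az": 0, "claw": 1}
  ]
}}

```text
clock: 23.03
tcp_pos: [0.6352, 0.0199, 0.2829]
orientation: [2.123, 2.316, 0.0]
contact_force: [0.9, -1.5, -2.0]
grip_width: 0.059
gripper_force: 44.1
```

```bash
python3 -c "
from h import *
to(635.5,19.9,242,95)
im=r.grab_frame('side');u,v=proj('side',(.64,-.02,.1))[0].astype(int);cv2.imwrite('pics/s7.png',cv2.resize(im[v-60:v+60,u-80:u+80,::-1],(800,600)))"
```

```text
tcp [635.2  19.9 282.9] psi 95.0 tilt [ 3.e-04  1.e-04 -1.e+00] -> t(mm) [-0.   0.2 40.9] az -0.0 w 59.0 F [ 0.9 -1.5 -2. ] t 23.03
```

View pics/s7.png

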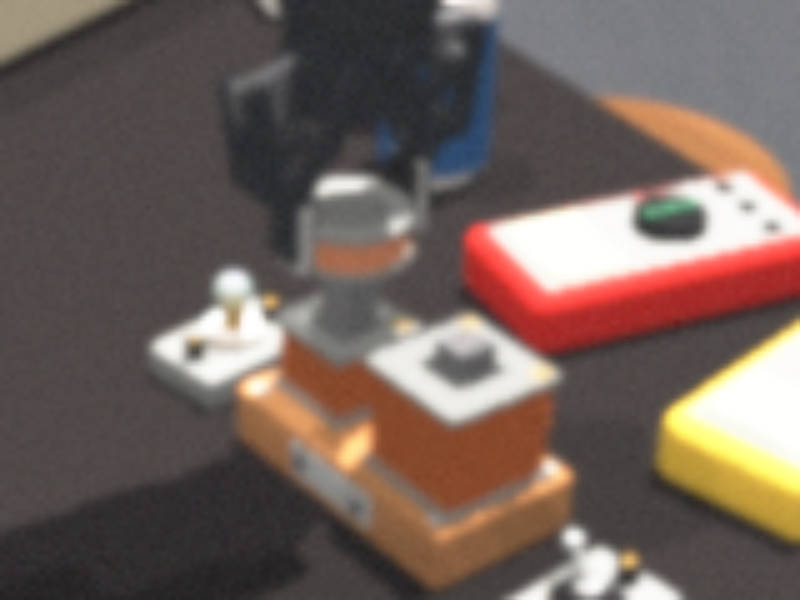

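The round coil at (357,230) is above the limb at about (352,300), so I'll lower it.

Request:
{"method": "arm_command", "body": {
  "plan": [
    {"tx": 0, "ty": 0, "tz": 0.003, "ax": 0, "ay": 0, "az": 0, "claw": 1},
    {"tx": 0, "ty": 0, "tz": 0.004, "ax": 0, "ay": 0, "az": 0, "claw": 1},
    {"tx": 0, "ty": 0, "tz": 0.005, "ax": 0, "ay": 0, "az": 0, "claw": 1},
    {"tx": 0, "ty": 0, "tz": 0.005, "ax": 0, "ay": 0, "az": 0, "claw": 1},
    {"tx": 0, "ty": 0, "tz": 0.005, "ax": 0, "ay": 0, "az": 0, "claw": 1},
    {"tx": 0, "ty": 0, "tz": 0.005, "ax": 0, "ay": 0, "az": 0, "claw": 1},
    {"tx": 0, "ty": 0, "tz": 0.005, "ax": 0, "ay": 0, "az": 0, "claw": 1},
    {"tx": 0, "ty": 0, "tz": 0.004, "ax": 0, "ay": 0, "az": 0, "claw": 1},
    {"tx": 0, "ty": 0, "tz": 0.002, "ax": 0, "ay": 0, "az": 0, "claw": 1},
    {"tx": 0, "ty": 0, "tz": 0.001, "ax": 0, "ay": 0, "az": 0, "claw": 1}
  ]
}}

```text
clock: 23.92
tcp_pos: [0.6351, 0.02, 0.2432]
orientation: [-2.123, -2.316, 0.001]
contact_force: [-1.1, -0.1, -2.6]
grip_width: 0.0589
gripper_force: 44.1
```

Request:
{"method": "arm_command", "body": {
  "plan": [
    {"tx": 0, "ty": 0, "tz": 0.001, "ax": 0, "ay": 0, "az": 0, "claw": 1},
    {"tx": 0, "ty": 0, "tz": 0.001, "ax": 0, "ay": 0, "az": 0, "claw": 1},
    {"tx": 0, "ty": 0, "tz": 0.0005, "ax": 0, "ay": 0, "az": 0, "claw": 1},
    {"tx": 0, "ty": 0, "tz": 0, "ax": 0, "ay": 0, "az": 0, "claw": 1},
    {"tx": 0, "ty": 0, "tz": 0, "ax": 0, "ay": 0, "az": 0, "claw": 1},
    {"tx": 0, "ty": 0, "tz": 0, "ax": 0, "ay": 0, "az": 0, "claw": 1},
    {"tx": 0, "ty": 0, "tz": 0, "ax": 0, "ay": 0, "az": 0, "claw": 1},
    {"tx": 0, "ty": 0, "tz": 0, "ax": 0, "ay": 0, "az": 0, "claw": 1},
    {"tx": 0, "ty": 0, "tz": 0, "ax": 0, "ay": 0, "az": 0, "claw": 1},
    {"tx": 0, "ty": 0, "tz": 0, "ax": 0, "ay": 0, "az": 0, "claw": 1}
  ]
}}

```text
clock: 24.75
tcp_pos: [0.6352, 0.0198, 0.2427]
orientation: [-2.123, -2.316, -0.001]
contact_force: [-5.0, 0.7, 8.8]
grip_width: 0.0592
gripper_force: 45.0
```

Request:
{"method": "arm_command", "body": {
  "plan": [
    {"tx": 0, "ty": 0, "tz": 0, "ax": 0, "ay": 0, "az": 0, "claw": 0},
    {"tx": 0, "ty": 0, "tz": 0, "ax": 0, "ay": 0, "az": 0, "claw": 0},
    {"tx": 0, "ty": 0, "tz": 0, "ax": 0, "ay": 0, "az": 0, "claw": 0},
    {"tx": 0, "ty": 0, "tz": 0, "ax": 0, "ay": 0, "az": 0, "claw": 0},
    {"tx": 0, "ty": 0, "tz": -0.005, "ax": 0, "ay": 0, "az": 0, "claw": 0},
    {"tx": 0, "ty": 0, "tz": -0.015, "ax": 0, "ay": 0, "az": 0, "claw": 0},
    {"tx": 0, "ty": 0, "tz": -0.02, "ax": 0, "ay": 0, "az": 0, "claw": 0},
    {"tx": 0, "ty": 0, "tz": -0.02, "ax": 0, "ay": 0, "az": 0, "claw": 0},
    {"tx": 0, "ty": 0, "tz": -0.01, "ax": 0, "ay": 0, "az": 0, "claw": 0},
    {"tx": 0, "ty": 0, "tz": -0.005, "ax": 0, "ay": 0, "az": 0, "claw": 0}
  ]
}}

```text
clock: 25.58
tcp_pos: [0.6357, 0.0198, 0.3181]
orientation: [2.122, 2.314, 0.004]
contact_force: [0.3, 0.4, -0.3]
grip_width: 0.0852
gripper_force: 0.0
```

Request:
{"method": "arm_command", "body": {
  "plan": [
    {"tx": 0.0343, "ty": -0.0136, "tz": 0, "ax": 0, "ay": 0, "az": 0, "claw": 0},
    {"tx": 0.0343, "ty": -0.0136, "tz": 0, "ax": 0, "ay": 0, "az": 0, "claw": 0},
    {"tx": 0.0343, "ty": -0.0136, "tz": 0, "ax": 0, "ay": 0, "az": 0, "claw": 0},
    {"tx": 0.0343, "ty": -0.0136, "tz": 0, "ax": 0, "ay": 0, "az": 0, "claw": 0},
    {"tx": 0.0343, "ty": -0.0136, "tz": 0, "ax": 0, "ay": 0, "az": 0, "claw": 0},
    {"tx": 0.0343, "ty": -0.0136, "tz": 0, "ax": 0, "ay": 0, "az": 0, "claw": 0},
    {"tx": 0.0343, "ty": -0.0136, "tz": 0, "ax": 0, "ay": 0, "az": 0, "claw": 0},
    {"tx": 0.0343, "ty": -0.0136, "tz": 0, "ax": 0, "ay": 0, "az": 0, "claw": 0},
    {"tx": 0.0343, "ty": -0.0136, "tz": 0, "ax": 0, "ay": 0, "az": 0, "claw": 0},
    {"tx": 0.0343, "ty": -0.0136, "tz": 0, "ax": 0, "ay": 0, "az": 0, "claw": 0}
  ]
}}

```text
clock: 26.42
tcp_pos: [0.4685, 0.3512, 0.3156]
orientation: [-2.123, -2.316, 0.002]
contact_force: [0.3, -0.5, -0.2]
grip_width: 0.0855
gripper_force: 0.0
```

Request:
{"method": "arm_command", "body": {
  "plan": [
    {"tx": 0, "ty": 0, "tz": 0.015, "ax": 0, "ay": 0, "az": 4.25, "claw": 0},
    {"tx": 0, "ty": 0, "tz": 0.015, "ax": 0, "ay": 0, "az": 4.25, "claw": 0},
    {"tx": 0, "ty": 0, "tz": 0.015, "ax": 0, "ay": 0, "az": 4.25, "claw": 0},
    {"tx": 0, "ty": 0, "tz": 0.015, "ax": 0, "ay": 0, "az": 4.25, "claw": 0},
    {"tx": 0, "ty": 0, "tz": 0.015, "ax": 0, "ay": 0, "az": 0, "claw": 0},
    {"tx": 0, "ty": 0, "tz": 0.01, "ax": 0, "ay": 0, "az": 0, "claw": 0},
    {"tx": 0, "ty": 0, "tz": 0.005, "ax": 0, "ay": 0, "az": 0, "claw": 0},
    {"tx": 0, "ty": 0, "tz": 0, "ax": 0, "ay": 0, "az": 0, "claw": 0},
    {"tx": 0, "ty": 0, "tz": 0, "ax": 0, "ay": 0, "az": 0, "claw": 0},
    {"tx": 0, "ty": 0, "tz": 0, "ax": 0, "ay": 0, "az": 0, "claw": 0}
  ]
}}

```text
clock: 27.25
tcp_pos: [0.4703, 0.3499, 0.2269]
orientation: [-2.442, -1.976, -0.002]
contact_force: [-0.5, 1.2, 0.3]
grip_width: 0.0855
gripper_force: 0.0
```

```bash
python3 -c "
from h import *
to(469.5,350,176,78)
a=r.grab_frame('side');b=r.grab_frame('top');o=[]
for n,i in(('side',a),('top',b)):
    u,v=proj(n,(.64,-.02,.08))[0].astype(int);print(n,u-40,v-37);o.append(cv2.resize(i[v-37:v+38,u-40:u+40,::-1],(400,375),interpolation=cv2.INTER_CUBIC))
cv2.imwrite('pics/s8.png',np.hstack(o))"
```

```text
tcp [470.3 349.9 226.9] psi 78.0 tilt [ 8.e-04  9.e-04 -1.e+00] -> t(mm) [-0.1 -0.8 50.9] az -0.0 w 85.5 F [-0.5  1.2  0.3] t 27.25
side 259 138
top 229 100
```

View pics/s8.png

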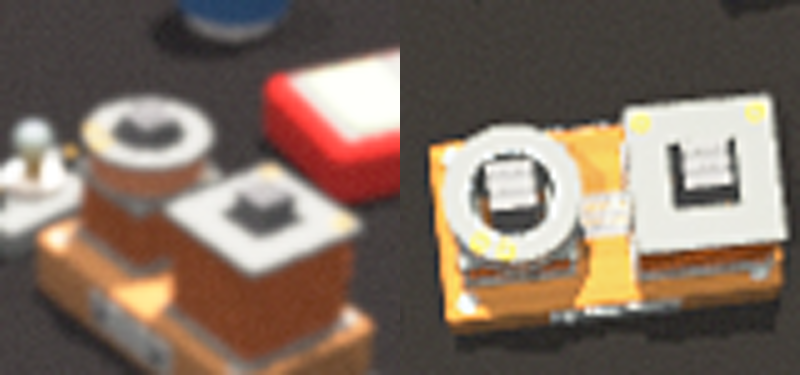

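All three coils are home. Next is the yoke.

Request:
{"method": "arm_command", "body": {
  "plan": [
    {"tx": 0, "ty": -0.0007, "tz": 0.01, "ax": 0, "ay": 0, "az": 0, "claw": 0},
    {"tx": 0, "ty": 0, "tz": 0.01, "ax": 0, "ay": 0, "az": 0, "claw": 0},
    {"tx": 0, "ty": 0, "tz": 0.01, "ax": 0, "ay": 0, "az": 0, "claw": 0},
    {"tx": 0, "ty": 0, "tz": 0.01, "ax": 0, "ay": 0, "az": 0, "claw": 0},
    {"tx": 0, "ty": 0, "tz": 0.006, "ax": 0, "ay": 0, "az": 0, "claw": 0},
    {"tx": 0, "ty": 0, "tz": 0.003, "ax": 0, "ay": 0, "az": 0, "claw": 0},
    {"tx": 0, "ty": 0, "tz": 0, "ax": 0, "ay": 0, "az": 0, "claw": 0.5},
    {"tx": 0, "ty": 0, "tz": 0, "ax": 0, "ay": 0, "az": 0, "claw": 1},
    {"tx": 0, "ty": 0, "tz": 0, "ax": 0, "ay": 0, "az": 0, "claw": 1},
    {"tx": 0, "ty": 0, "tz": 0, "ax": 0, "ay": 0, "az": 0, "claw": 1}
  ],
  "squeeze": 50
}}

```text
clock: 28.18
tcp_pos: [0.4695, 0.3501, 0.1777]
orientation: [-2.442, -1.977, -0.001]
contact_force: [-0.3, 0.4, 0.3]
grip_width: 0.0389
gripper_force: 0.0
```

Request:
{"method": "arm_command", "body": {
  "plan": [
    {"tx": 0, "ty": 0, "tz": 0, "ax": 0, "ay": 0, "az": 0, "claw": 1},
    {"tx": 0, "ty": 0, "tz": 0, "ax": 0, "ay": 0, "az": 0, "claw": 1},
    {"tx": 0, "ty": 0, "tz": 0, "ax": 0, "ay": 0, "az": 0, "claw": 1},
    {"tx": 0, "ty": 0, "tz": 0, "ax": 0, "ay": 0, "az": 0, "claw": 1},
    {"tx": 0, "ty": 0, "tz": 0, "ax": 0, "ay": 0, "az": 0, "claw": 1},
    {"tx": 0, "ty": 0, "tz": 0, "ax": 0, "ay": 0, "az": 0, "claw": 1},
    {"tx": 0, "ty": 0, "tz": 0, "ax": 0, "ay": 0, "az": 0, "claw": 1},
    {"tx": 0, "ty": 0, "tz": 0, "ax": 0, "ay": 0, "az": 0, "claw": 1},
    {"tx": 0, "ty": 0, "tz": 0, "ax": 0, "ay": 0, "az": 0, "claw": 1},
    {"tx": 0, "ty": 0, "tz": 0, "ax": 0, "ay": 0, "az": 0, "claw": 1}
  ]
}}

```text
clock: 29.02
tcp_pos: [0.4695, 0.3502, 0.1778]
orientation: [-2.442, -1.976, -0.002]
contact_force: [-1.5, -0.6, 5.4]
grip_width: 0.019
gripper_force: 50.2
```

Request:
{"method": "arm_command", "body": {
  "plan": [
    {"tx": 0, "ty": 0, "tz": -0.005, "ax": 0, "ay": 0, "az": 0, "claw": 1},
    {"tx": 0, "ty": 0, "tz": -0.015, "ax": 0, "ay": 0, "az": 0, "claw": 1},
    {"tx": 0, "ty": 0, "tz": -0.025, "ax": 0, "ay": 0, "az": -3, "claw": 1},
    {"tx": 0, "ty": 0, "tz": -0.03, "ax": 0, "ay": 0, "az": -4, "claw": 1},
    {"tx": 0, "ty": 0, "tz": -0.03, "ax": 0, "ay": 0, "az": -4, "claw": 1},
    {"tx": 0, "ty": 0, "tz": -0.025, "ax": 0, "ay": 0, "az": -4, "claw": 1},
    {"tx": 0, "ty": 0, "tz": -0.02, "ax": 0, "ay": 0, "az": -2, "claw": 1},
    {"tx": 0, "ty": 0, "tz": -0.01, "ax": 0, "ay": 0, "az": 0, "claw": 1},
    {"tx": 0, "ty": 0, "tz": 0, "ax": 0, "ay": 0, "az": 0, "claw": 1},
    {"tx": 0, "ty": 0, "tz": 0, "ax": 0, "ay": 0, "az": 0, "claw": 1}
  ]
}}

```text
clock: 29.85
tcp_pos: [0.4688, 0.3499, 0.3366]
orientation: [-2.124, -2.315, 0.001]
contact_force: [1.4, -0.6, -3.4]
grip_width: 0.0185
gripper_force: 49.3
```

```bash
python3 -c "
from h import *
to(639.2,-21.9,310,95)"
```

```text
tcp [468.8 349.9 336.6] psi 94.9 tilt [-6.e-04 -2.e-04 -1.e+00] -> t(mm) [-385.   137.8   26.6] az -0.1 w 18.5 F [ 1.4 -0.6 -3.4] t 29.85
```

Request:
{"method": "arm_command", "body": {
  "plan": [
    {"tx": -0.02, "ty": 0.007, "tz": 0, "ax": 0, "ay": 0, "az": 0, "claw": 1},
    {"tx": -0.034, "ty": 0.0122, "tz": 0, "ax": 0, "ay": 0, "az": 0, "claw": 1},
    {"tx": -0.034, "ty": 0.0122, "tz": 0, "ax": 0, "ay": 0, "az": 0, "claw": 1},
    {"tx": -0.034, "ty": 0.0122, "tz": 0, "ax": 0, "ay": 0, "az": 0, "claw": 1},
    {"tx": -0.034, "ty": 0.0122, "tz": 0, "ax": 0, "ay": 0, "az": 0, "claw": 1},
    {"tx": -0.034, "ty": 0.0122, "tz": 0, "ax": 0, "ay": 0, "az": 0, "claw": 1},
    {"tx": -0.034, "ty": 0.0122, "tz": 0, "ax": 0, "ay": 0, "az": 0, "claw": 1},
    {"tx": -0.034, "ty": 0.0122, "tz": 0, "ax": 0, "ay": 0, "az": 0, "claw": 1},
    {"tx": -0.034, "ty": 0.0122, "tz": 0, "ax": 0, "ay": 0, "az": 0, "claw": 1},
    {"tx": -0.034, "ty": 0.0122, "tz": 0, "ax": 0, "ay": 0, "az": 0, "claw": 1}
  ]
}}

```text
clock: 30.68
tcp_pos: [0.6136, 0.0339, 0.3348]
orientation: [-2.122, -2.313, 0.005]
contact_force: [-0.1, 0.3, -2.2]
grip_width: 0.0193
gripper_force: 49.2
```

Request:
{"method": "arm_command", "body": {
  "plan": [
    {"tx": -0.034, "ty": 0.0122, "tz": 0, "ax": 0, "ay": 0, "az": 0, "claw": 1},
    {"tx": -0.025, "ty": 0.0088, "tz": 0, "ax": 0, "ay": 0, "az": 0, "claw": 1},
    {"tx": 0, "ty": 0, "tz": 0.006, "ax": 0, "ay": 0, "az": 0, "claw": 1},
    {"tx": 0, "ty": 0, "tz": 0.008, "ax": 0, "ay": 0, "az": 0, "claw": 1},
    {"tx": 0, "ty": 0, "tz": 0.008, "ax": 0, "ay": 0, "az": 0, "claw": 1},
    {"tx": 0, "ty": 0, "tz": 0.008, "ax": 0, "ay": 0, "az": 0, "claw": 1},
    {"tx": 0, "ty": 0, "tz": 0.008, "ax": 0, "ay": 0, "az": 0, "claw": 1},
    {"tx": 0, "ty": 0, "tz": 0.004, "ax": 0, "ay": 0, "az": 0, "claw": 1},
    {"tx": 0, "ty": 0, "tz": 0, "ax": 0, "ay": 0, "az": 0, "claw": 1},
    {"tx": 0, "ty": 0, "tz": 0, "ax": 0, "ay": 0, "az": 0, "claw": 1}
  ]
}}

```text
clock: 31.52
tcp_pos: [0.6399, -0.0211, 0.295]
orientation: [-2.122, -2.316, 0.0]
contact_force: [-0.3, 0.6, -1.7]
grip_width: 0.0186
gripper_force: 49.3
```

```bash
python3 -c "
from h import *
to(639.2,-21.9,282,95)
a=r.grab_frame('side');n='side';b=r.grab_frame('top');cv2.imwrite('pics/t9.png',b[:,:,::-1])
u,v=proj(n,(.64,-.02,.11))[0].astype(int);print(n,u-53,v-40);cv2.imwrite('pics/s9.png',cv2.resize(a[v-40:v+40,u-53:u+53,::-1],(795,600),interpolation=cv2.INTER_CUBIC))
ax=np.array([-.0872,.9962]);x=np.array([.9962,.0872]);c=np.array([639.2,-21.9])
z=state()[1][2]-177.8
for s in(-52,52):
  for w in(-10,10):
    for h in (z,z+20):
      q=c+s*ax+w*x;print(s,w,h.round(),((proj(n,[*(q/1e3),h/1e3])[0]-[u-53,v-40])*7.5).round())
"
```

```text
tcp [639.9 -21.1 295. ] psi 95.0 tilt [-4.e-04  0.e+00 -1.e+00] -> t(mm) [-0.8 -0.7 13. ] az 0.0 w 18.6 F [-0.3  0.6 -1.7] t 31.52
side 247 124
-52 -10 118.0 [487. 370.]
-52 -10 138.0 [491. 312.]
-52 10 118.0 [537. 349.]
-52 10 138.0 [542. 291.]
52 -10 118.0 [271. 228.]
52 -10 138.0 [273. 172.]
52 10 118.0 [321. 209.]
52 10 138.0 [323. 154.]
```

View pics/s9.png

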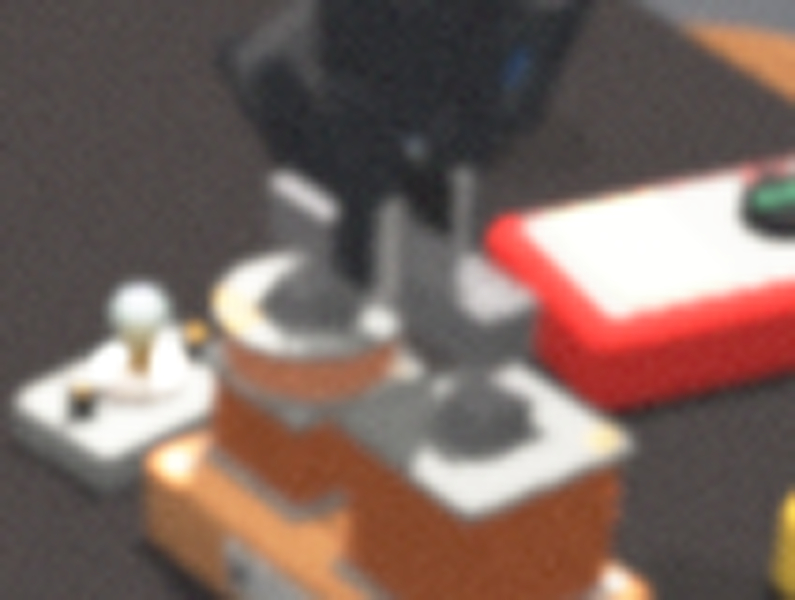

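The held yoke's corners match their predicted pixels to within about 1 mm. I'll lower it.

Request:
{"method": "arm_command", "body": {
  "plan": [
    {"tx": -0.0008, "ty": -0.0006, "tz": 0.002, "ax": 0, "ay": 0, "az": 0, "claw": 1},
    {"tx": 0, "ty": 0, "tz": 0.003, "ax": 0, "ay": 0, "az": 0, "claw": 1},
    {"tx": 0, "ty": 0, "tz": 0.003, "ax": 0, "ay": 0, "az": 0, "claw": 1},
    {"tx": 0, "ty": 0, "tz": 0.002, "ax": 0, "ay": 0, "az": 0, "claw": 1},
    {"tx": 0, "ty": 0, "tz": 0.001, "ax": 0, "ay": 0, "az": 0, "claw": 1},
    {"tx": 0, "ty": 0, "tz": 0.001, "ax": 0, "ay": 0, "az": 0, "claw": 1},
    {"tx": 0, "ty": 0, "tz": 0, "ax": 0, "ay": 0, "az": 0, "claw": 1},
    {"tx": 0, "ty": 0, "tz": 0, "ax": 0, "ay": 0, "az": 0, "claw": 1},
    {"tx": 0, "ty": 0, "tz": 0, "ax": 0, "ay": 0, "az": 0, "claw": 1},
    {"tx": 0, "ty": 0, "tz": 0, "ax": 0, "ay": 0, "az": 0, "claw": 1}
  ]
}}

```text
clock: 32.45
tcp_pos: [0.6395, -0.0224, 0.2833]
orientation: [2.123, 2.316, 0.0]
contact_force: [-0.8, -0.5, -3.2]
grip_width: 0.0184
gripper_force: 49.3
```

Request:
{"method": "arm_command", "body": {
  "plan": [
    {"tx": 0, "ty": 0, "tz": 0.0005, "ax": 0, "ay": 0, "az": 0, "claw": 1},
    {"tx": 0, "ty": 0, "tz": 0.0005, "ax": 0, "ay": 0, "az": 0, "claw": 1},
    {"tx": 0, "ty": 0, "tz": 0.0005, "ax": 0, "ay": 0, "az": 0, "claw": 1},
    {"tx": 0, "ty": 0, "tz": 0, "ax": 0, "ay": 0, "az": 0, "claw": 1},
    {"tx": 0, "ty": 0, "tz": 0, "ax": 0, "ay": 0, "az": 0, "claw": 1},
    {"tx": 0, "ty": 0, "tz": 0, "ax": 0, "ay": 0, "az": 0, "claw": 1},
    {"tx": 0, "ty": 0, "tz": 0, "ax": 0, "ay": 0, "az": 0, "claw": 1},
    {"tx": 0, "ty": 0, "tz": 0, "ax": 0, "ay": 0, "az": 0, "claw": 1},
    {"tx": 0, "ty": 0, "tz": 0, "ax": 0, "ay": 0, "az": 0, "claw": 1},
    {"tx": 0, "ty": 0, "tz": 0, "ax": 0, "ay": 0, "az": 0, "claw": 1}
  ]
}}

```text
clock: 33.28
tcp_pos: [0.6394, -0.0224, 0.2819]
orientation: [2.123, 2.316, 0.0]
contact_force: [-0.9, 0.1, 2.6]
grip_width: 0.0189
gripper_force: 49.9
```

Request:
{"method": "arm_command", "body": {
  "plan": [
    {"tx": 0, "ty": 0, "tz": 0, "ax": 0, "ay": 0, "az": 0, "claw": 0.6},
    {"tx": 0, "ty": 0, "tz": 0, "ax": 0, "ay": 0, "az": 0, "claw": 0.5},
    {"tx": 0, "ty": 0, "tz": 0, "ax": 0, "ay": 0, "az": 0, "claw": 0.3},
    {"tx": 0, "ty": 0, "tz": 0, "ax": 0, "ay": 0, "az": 0, "claw": 0.3},
    {"tx": 0, "ty": 0, "tz": -0.005, "ax": 0, "ay": 0, "az": 0, "claw": 0.3},
    {"tx": 0, "ty": 0, "tz": -0.015, "ax": 0, "ay": 0, "az": 0, "claw": 0.3},
    {"tx": 0, "ty": 0, "tz": -0.025, "ax": 0, "ay": 0, "az": 0, "claw": 0.3},
    {"tx": 0, "ty": 0, "tz": -0.03, "ax": 0, "ay": 0, "az": 0, "claw": 0.3},
    {"tx": 0, "ty": 0, "tz": -0.02, "ax": 0, "ay": 0, "az": 0, "claw": 0.3},
    {"tx": 0, "ty": 0, "tz": 0, "ax": 0, "ay": 0, "az": 0, "claw": 0.3}
  ]
}}

```text
clock: 34.12
tcp_pos: [0.6408, -0.0232, 0.382]
orientation: [2.119, 2.311, 0.009]
contact_force: [1.1, -0.4, 0.1]
grip_width: 0.0597
gripper_force: 0.0
```

Request:
{"method": "arm_command", "body": {
  "plan": [
    {"tx": 0.02, "ty": -0.01, "tz": 0, "ax": 0, "ay": 0, "az": 0, "claw": 0.3},
    {"tx": 0.035, "ty": -0.015, "tz": 0, "ax": 0, "ay": 0, "az": 0, "claw": 0.3},
    {"tx": 0.035, "ty": -0.015, "tz": 0, "ax": 0, "ay": 0, "az": 0, "claw": 0.3},
    {"tx": 0.035, "ty": -0.015, "tz": 0, "ax": 0, "ay": 0, "az": 0, "claw": 0.3},
    {"tx": 0.035, "ty": -0.015, "tz": 0, "ax": 0, "ay": 0, "az": 0, "claw": 0.3},
    {"tx": 0.035, "ty": -0.015, "tz": 0, "ax": 0, "ay": 0, "az": 0, "claw": 0.3},
    {"tx": 0.035, "ty": -0.015, "tz": 0, "ax": 0, "ay": 0, "az": 0, "claw": 0.3},
    {"tx": 0.035, "ty": -0.015, "tz": 0, "ax": 0, "ay": 0, "az": 0, "claw": 0.3},
    {"tx": 0.03, "ty": -0.015, "tz": 0, "ax": 0, "ay": 0, "az": 0, "claw": 0.3},
    {"tx": 0.01, "ty": 0, "tz": 0, "ax": 0, "ay": 0, "az": 0, "claw": 0.3}
  ]
}}

```text
clock: 34.95
tcp_pos: [0.4797, 0.2754, 0.3763]
orientation: [-2.112, -2.322, 0.001]
contact_force: [-0.3, -0.5, -0.3]
grip_width: 0.0597
gripper_force: 0.0
```

```bash
python3 -c "
from h import *
a=r.grab_frame('side');b=r.grab_frame('top');o=[]
for n,i in(('side',a),('top',b)):
    u,v=proj(n,(.64,-.02,.1))[0].astype(int);print(n,u-33,v-33);o.append(cv2.resize(i[v-33:v+33,u-33:u+33,::-1],(396,396),interpolation=cv2.INTER_CUBIC))
    for s in(52,-52):
        for w in(-10,10):
            q=np.array([639.2,-21.9])+s*np.array([-.0872,.9962])+w*np.array([.9962,.0872]);print(s,w,((proj(n,[*(q/1e3),.124])[0]-[u-33,v-33]+.4)*6).round())
cv2.imwrite('pics/s10.png',np.hstack(o))"
```

```text
side 266 135
52 -10 [106. 105.]
52 10 [146.  90.]
-52 -10 [279. 218.]
-52 10 [319. 202.]
top 236 101
52 -10 [ 67. 234.]
52 10 [ 61. 179.]
-52 -10 [365. 202.]
-52 10 [358. 146.]
```

View pics/s10.png

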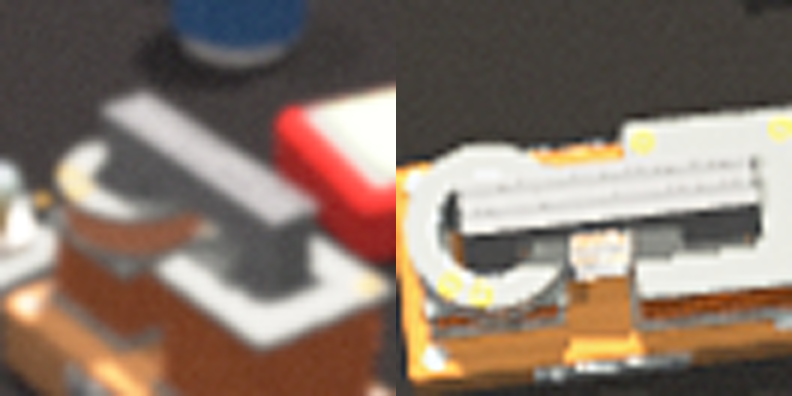

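The yoke lies flush along both limb tops. Its corners are within about 1 mm of prediction in the side view, and so are its ends and near edge in the top view. All coils are home and the arm is clear, so I'll hand it in.

```bash
python3 -c "
from bench import r
print(r.hand_in())"
```

```text
the job is handed in; nothing more can be done
None
```

The transformer is assembled and handed in at about 35 s: large coil on the switch-side limb, medium then round coil on the lamp-side limb, and the yoke along both limb tops within about 1 mm of centre by the camera check; I never moved the screwdriver or dish (the judge's verdict was not shown).

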